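# Put the dye away in the latched steel solvents box

### The job

Put the small brown dye bottle away: open the grey steel solvents box by pulling up the recessed paddle in its lid and keep pulling to raise the lid wide open, then stand the bottle on the box floor beside the glue tin, keeping it upright all the way. Shut the lid and press it down until the latch catches and the paddle has snapped back flush.

Things in the scene. Friction and masses are not known exactly. Their poses are not given: they have to be found in the camera images.
- solvent_box: Grey sheet-steel box, 170 mm deep (x), 230 wide (y), 142 high with its lid, fixed to the table. Origin: centre of its underside; x points from the front (robot side, latch) to the hinged rear, y left, z up. Walls 3 mm thick, up to z = 104 mm; inner floor at z = 5, inside 164 x 224 mm; the lid fills z = 104 to 142.
- box_bay (a point): Middle of the free part of the box's inner floor, at x = 0, y = +45, z = 5 mm of the box; axes as the box. With the lid shut there are 97 mm of height over the floor.
- tin_top (a point): Middle of the top of the round glue tin (76 mm wide, 88 mm high) that stands fixed inside the box, at x = +38, y = -66, z = 93 mm of the box. The rest of the box floor is free.
- keeper (a point): Tip of the latch keeper, a 50 mm wide steel lug (along y) on the inside of the front wall's middle, at x = -70, z = 114 mm of the box: it juts 12 mm inward and it stands up to 31 mm above the wall's rim.
- box_hinge (a point): Middle of the lid's hinge line, at x = +85, y = 0, z = 104 mm of the box; the lid turns about the box's y through this point.
- lid_edge (a point): Middle of the lid's front top edge, on the lid: 170 mm in front of the hinge line and 38 mm above it when shut; axes turn with the lid (shut: as the box). The lid is 230 mm wide, 38 mm deep, about 0.55 kg. Its top is plain sheet for 63 mm at either side of the latch dish.
- finger_well (a point): Middle of the open mouth of the finger well, level with the lid's top, on the lid, 59 mm behind lid_edge: the front part of a steel dish sunk 36 mm into the lid. The mouth is 52 mm along x (from its front wall to the paddle's lip) and 100 mm along y; the dish runs on behind, under the paddle, for another 60 mm.
- paddle_lip (a point): Middle of the paddle's front lip, on the paddle: a round bead 8 mm thick, 80 mm long along y, shut 89 mm behind lid_edge and 4.5 mm below the lid's top, 27 mm free under it. The paddle is a flush steel plate 50 mm long, 88 wide, hinged along y at its rear edge, 50 mm behind the lip: the lip swings up when fingers tilted forward reach into the well and under it and rise.
- box_lid (a joint): Lid angle in rad: 0 shut, grows as the front edge rises, stops at 1.6. A stiff friction hinge holds it at any angle (about 13 N at the lip to raise it). Shut, it is latched, with up to 2 mm of play at the front edge.
- paddle (a joint): Paddle angle in rad: 0 flush, stop at 0.55; a spring pulls it flush (1.5 N at the lip at 0, 3.5 N at 0.55). It draws the latch bolt, free at about 0.35; let go before the lid's edge has risen 30 mm it catches again. Pressing the lid shut (about 15 N at the front edge) the bolt rides over the keeper in the last 30 mm, lifting the paddle, then snaps under and the paddle reads 0 again.
- dye_center (a point): Middle (half-way up) of the loose brown dye bottle: round, 38 mm wide, straight to about 60 mm high, then shoulders and a 22 mm black cap, 95 mm high in all, about 90 g, standing on the table in front of the box; z up along the bottle.
There are look-alikes about, which are no part of the job. What is shaped like the part that bears dye_center but green or white is not meant.

How it is judged:
By the outcome, as a careful person would: the job done as asked, in the order asked, and still so for the second after the job is handed in, with the robot touching nothing.
It also fails if it takes over 70 s, if anything falls off the work surface, if the arm or the gripper's body presses on something with over 40 N, if the wrist force passes 120 N, or if a joint passes its speed limit or range.

### The arm

A 6-joint arm with a two-finger parallel gripper is mounted at the origin on a cart in front of the work surface, level with it; the furniture and walls round the work are solid. World frame = base frame: x ahead of the robot, y to its left, z up, the work surface at z = 0. Lengths are in m, angles in rad, forces in N, time in s.
With the tool pointing down it reaches from about 0.35 to 0.775 m from the base axis. Payload 7.3 kg.
Tool frame: the origin (TCP) lies at the very end of the fingers, on their centre line; the grasp point (between the pads) lies 19 mm behind it (pinch_z is the distance from the TCP to the grasp point, in m); z points along the fingers, y is the line along which they close (so a half turn about z gives the same grasp; the last joint's range is limited). The gripper opens to 92 mm and grips with 3 to 60 N. Pads are 19 mm wide; open, the fingers measure 130 mm over their backs; the gripper's body (75 mm by 190 mm) begins 47 mm behind the grasp point.
Start: joints at [1.123, 0.342, 1.524, -0, 1.275, -0.146], TCP at [0.156, 0.501, 0.205] pointing down, gripper open.
Joint ranges: [-2.53, 2.53], [-0.77, 2.02], [0.04, 2.7], [-1, 4.14], [0.28, 2.66], [-3.11, 3.11]. Speed limits (rad/s): [2.57, 2.57, 3.14, 3.14, 3.14, 3.14].

### API

Orientations are given as [roll, pitch, yaw] about the fixed x, y, z axes, in that order (R = Rz(yaw) Ry(pitch) Rx(roll)).
In Python, from cell import * gives the robot as it stands.
- The arm moves only by the tool arm_command, never from a script. Its arguments are lists of equal length, an entry for each row: "fingers": the gripper command: -1 is fully open, 1 is shut, values between are in proportion; "travel": the shift along the tool's x, y, z in m, a list of three; "dr": the turn, a rotation vector about the tool's x, y, z in degrees, a list of three. In form: {"fingers": [fingers, ...], "travel": [[x, y, z], ...], "dr": [[wx, wy, wz], ...]}. A call has 1 to 8 rows; each row is the pose to reach, as a shift and turn from the pose commanded when the call began, along the tool's axes at that moment; what a row does not reach only later rows make up. A row lasts 1/12 s, in which the tool goes at most 41.7 mm and 7.16 degrees, less where a joint would pass 70% of its speed; a pose out of reach is approached as far as the arm can. A call with a gripper value outside its range is refused whole. The fingers move at their own pace and stop on an object; "squeeze" is the grip in N (left out, the last holds). Time passes only in rows, so rows that repeat a pose let the fingers close. It gives the time, the measured TCP pose, the force, the opening and the grip force at its end, in the units of the state.
- observe(): the state, without advancing time (a new reading comes with each control period).
- read_camera(name): name is "side" or "top"; returns a dict with "color" (480x640x3 uint8, blue, green, red), "z_map" (480x640 float32, m along the optical axis (not along the pixel's ray), 0 where there is no reading), "fx", "fy", "cx", "cy" (pixels), "k1" (the pictures are not rectified: a ray, as slopes to the right and down, at radius r is drawn at 1 + k1 r^2 times it, then the intrinsics apply), "R" (3x3) and "t" (3): a world point X has camera coordinates R X + t. Camera axes: x right, y down, z forward; pixel columns grow to the right and rows downward; lengths in m; the calibration is good to about 2 mm. A picture is of the moment at which its call begins.
- hand_in(): hands the job in; it is judged then, once.
The state is a dict: "time": time; "qpos": joint angles; "qvel": joint speeds; "joint_efforts": joint torques, N m; "tool_pos": TCP position; "tool_rot": TCP orientation; "contact_force": force on the tool from outside, world axes, zero at the start; "torque": the same for the moment, N m; "opening": finger opening in m; "grip_force": force on a finger pad.
Only numpy, scipy, OpenCV 4.12 (cv2) and the standard library are available. Lean on these libraries where they do the work, as an engineer would, in place of code of your own. Each camera call takes 0.05 s, during which the arm holds its last target. There are 200 camera calls.

## Working session

There is one attempt and no reset: what is moved stays moved. The work goes in short steps, Python scripts to look and compute and a tool call to move; the robot and the scene stay as the last step left them, time stands still between calls to the robot, and variables do not carry over. Pictures are saved under pics/ and viewed, at most 10 in all, crops included, and the job is handed in when it is done.

Besides the shell and the picture viewer there is one more tool, called after "Call:" as name(argument=value, ...), one argument or row to a line, values as JSON. arm_command: Moves the arm, as the interface text tells. Its arguments: {"type":"object","properties":{"fingers":{"type":"array","items":{"type":"number"}},"travel":{"type":"array","items":{"type":"array","items":{"type":"number"}}},"dr":{"type":"array","items":{"type":"array","items":{"type":"number"}}},"squeeze":{"type":"number"}},"required":["fingers","travel","dr"]}

```bash
mkdir -p pics; ls; python3 - <<'E'
from cell import *
import cv2,pickle
s=observe();print({k:(v if isinstance(v,(int,float)) else [round(float(a),3) for a in v]) for k,v in s.items()})
for n in("top","side"):
    c=read_camera(n);cv2.imwrite(f"pics/{n}0.png",c["color"]);pickle.dump(c,open(f"{n}0.pkl","wb"))
    print(n,c["fx"],c["fy"],c["cx"],c["cy"],c["k1"],c["R"],c["t"])
E
```

```text
pics
{'time': 0.0, 'qpos': [1.123, 0.343, 1.525, -0.0, 1.275, -0.146], 'qvel': [-0.0, -0.001, -0.001, 0.0, 0.0, 0.002], 'joint_efforts': [0.001, -43.125, -24.422, 0.072, 0.056, -0.0], 'tool_pos': [0.156, 0.501, 0.204], 'tool_rot': [-3.14, -0.0, 2.84], 'contact_force': [-0.485, 0.713, -0.401], 'torque': [-0.014, 0.011, 0.01], 'grip_force': 0.0, 'opening': 0.0920518377941612}
top 605.5032026535632 605.5032026535632 311.5225746550961 247.06561779997725 -0.16861490593267744 [[-0.02727773 -0.99959043 -0.00865485]
 [-0.99071115  0.02818725 -0.13302967]
 [ 0.13321915  0.00494571 -0.99107427]] [0.31686838 0.52264138 0.90973648]
side 439.36448646541015 439.36448646541015 325.99760423949317 234.02444941233978 -0.10615219496725782 [[ 0.95717489 -0.28860202  0.0229149 ]
 [-0.15093569 -0.56499848 -0.81116899]
 [ 0.2470519   0.77297192 -0.58436271]] [-0.42232328  0.35693446  0.54426825]
```

View pics/top0.png

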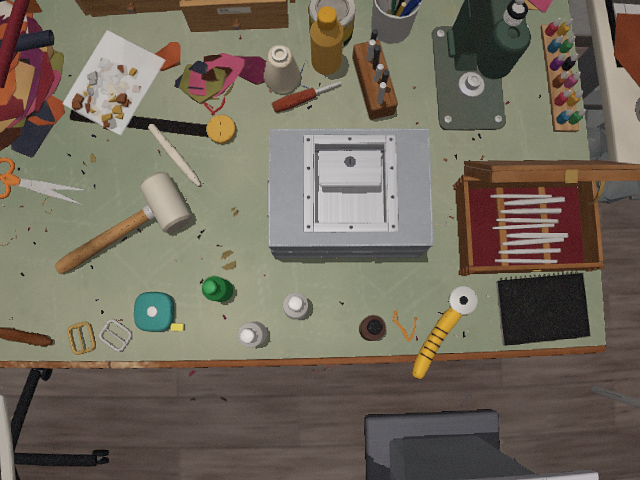

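View pics/side0.png

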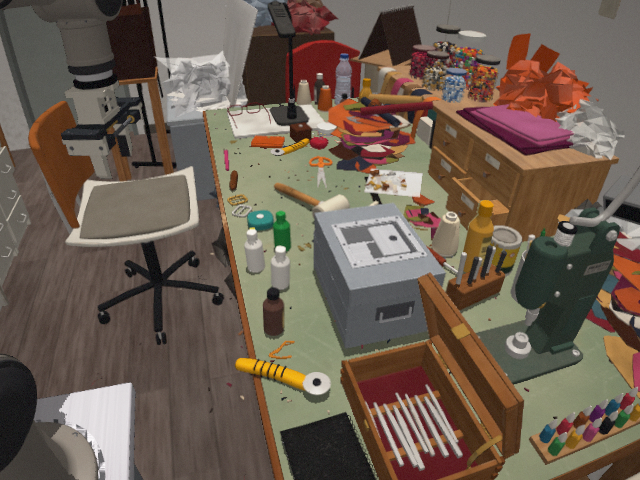

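The top view shows the box lid spanning about (270,130)–(431,247), with the paddle at about (350,170) and the well below it at about (350,205). The brown bottle's black cap is at (372,327). The side view shows the same bottle at (274,315), with the green and white look-alikes to its left.

```bash
cat > h.py <<'E'
import numpy as np,cv2,pickle
def rays(c,uv):
    K=np.array([[c["fx"],0,c["cx"]],[0,c["fy"],c["cy"]],[0,0,1.]])
    d=cv2.undistortPoints(np.float64(uv).reshape(-1,1,2),K,np.array([c["k1"],0,0,0,0.])).reshape(-1,2)
    # k1 model: drawn = (1+k1 r^2)*ray : same as opencv
    return np.c_[d,np.ones(len(d))]
def onplane(c,uv,z):
    R,t=c["R"],np.array(c["t"]);o=-R.T@t;d=rays(c,uv)@R
    return o+d*((z-o[2])/d[:,2])[:,None]
def cloud(c):
    v,u=np.mgrid[:480,:640];r=rays(c,np.c_[u.ravel(),v.ravel()])
    return ((r*c["z_map"].reshape(-1,1)-np.array(c["t"]))@c["R"]).reshape(480,640,3)
E
python3 - <<'E'
from h import *
c=pickle.load(open("top0.pkl","rb"));P=cloud(c)
m=((abs(P[...,2]-.142)<.006)).astype(np.uint8);m[:110]=0;m[270:]=0;m[:,:250]=0;m[:,445:]=0
m=cv2.morphologyEx(m,cv2.MORPH_OPEN,np.ones((3,3)))
cn=max(cv2.findContours(m,cv2.RETR_EXTERNAL,cv2.CHAIN_APPROX_NONE)[0],key=cv2.contourArea)
uv=cn.reshape(-1,2);W=onplane(c,uv,.142)[:,:2]
r=cv2.minAreaRect((W*1000).astype(np.float32));print(r,cv2.boxPoints(r)/1000, np.median(P[m>0][:,2]))
for x in range(135,240,5): print(x,np.round(P[x,350],3),end=' ')
# bottle
b=P[300:350,345:400];k=(b[...,2]>.08)&(b[...,2]<.11);print("\ncap",b[k].mean(0),b[k].min(0),b[k].max(0),k.sum())
k=(b[...,2]>.05)&(b[...,2]<.11);print("body",b[k].min(0),b[k].max(0),k.sum())
s=pickle.load(open("side0.pkl","rb"));Q=cloud(s);b=Q[285:340,258:292].reshape(-1,3);k=(b[:,2]>.088)&(b[:,2]<.11)&(b[:,0]<.5);print("side cap",b[k].mean(0),k.sum())
# lid in side
m2=(abs(Q[...,2]-.142)<.004);m2[:180]=0;m2[300:]=0;m2[:,:300]=0;m2[:,450:]=0
m2=cv2.morphologyEx(m2.astype(np.uint8),cv2.MORPH_OPEN,np.ones((3,3)))
cn=max(cv2.findContours(m2,cv2.RETR_EXTERNAL,cv2.CHAIN_APPROX_NONE)[0],key=cv2.contourArea)
print(cv2.minAreaRect((onplane(s,cn.reshape(-1,2),.142)[:,:2]*1000).astype(np.float32)))
E
```

```text
((601.9114990234375, 245.17892456054688), (230.1226348876953, 172.16175842285156), 88.51473236083984) [[0.5128772  0.13238746]
 [0.6849811  0.12792507]
 [0.6909458  0.3579704 ]
 [0.5188419  0.3624328 ]] 0.14216283527315302
135 [0.676 0.242 0.146] 140 [0.669 0.243 0.144] 145 [0.665 0.242 0.135] 150 [0.656 0.243 0.139] 155 [0.648 0.243 0.14 ] 160 [0.64  0.244 0.141] 165 [0.633 0.244 0.14 ] 170 [0.626 0.244 0.139] 175 [0.619 0.244 0.14 ] 180 [0.611 0.245 0.141] 185 [0.604 0.245 0.141] 190 [0.605 0.243 0.105] 195 [0.598 0.243 0.104] 200 [0.59  0.244 0.105] 205 [0.582 0.244 0.106] 210 [0.575 0.244 0.107] 215 [0.567 0.245 0.109] 220 [0.56  0.245 0.105] 225 [0.546 0.247 0.144] 230 [0.539 0.248 0.147] 235 [0.532 0.248 0.143] 
cap [0.40514799 0.21403686 0.09308647] [0.39410117 0.20275591 0.08217936] [0.41594716 0.22438071 0.09724985] 182
body [0.3862639  0.19478715 0.05088698] [0.42256117 0.23210413 0.09724985] 516
side cap [0.40746957 0.21373223 0.09291809] 105
((603.5018310546875, 243.9758758544922), (232.95945739746094, 173.13766479492188), 88.81651306152344)
```

```bash
cat > mv.py <<'E'
import sys,numpy as np
from cell import *
from scipy.spatial.transform import Rotation as T
B=np.array([.6025,.2447,0]);YB=-.023
RB=T.from_euler('z',YB)
def targ(bx,by,bz,tilt,yaw=180): # box coords mm, tilt deg forward, yaw deg relative to box
    p=RB.apply(np.array([bx,by,bz])/1000)+B
    R=RB*T.from_rotvec([0,-np.radians(tilt),0])*T.from_euler('z',yaw,degrees=True)*T.from_euler('x',np.pi)
    return p,R
def rep():
    s=observe();p=np.array(s["tool_pos"]);R=T.from_euler('xyz',s["tool_rot"])
    q=RB.inv().apply(p-B)*1000
    z=RB.inv().apply(R.as_matrix()[:,2])
    print("t",round(s["time"],2),"box",q.round(1),"tilt",round(np.degrees(np.arctan2(z[0],-z[2])),1),"F",np.round(s["contact_force"],1),"open",round(s["opening"],4),"q",np.round(s["qpos"],2))
    return p,R
if __name__=="__main__":
    p,R=rep()
    for a in sys.argv[1:]:
        v=[float(x) for x in a.split(',')]
        tp,TR=targ(*v)
        print(a,"travel",R.inv().apply(tp-p).round(4).tolist(),"dr",np.degrees((R.inv()*TR).as_rotvec()).round(1).tolist(),"d",round(np.linalg.norm(tp-p),3))
E
python3 mv.py -25,0,270,35
```

```text
t 0.1 box [-452.4  245.9  204.5] tilt -0.0 F [0.5 1.1 0.1] open 0.092 q [ 1.12  0.34  1.52 -0.    1.28 -0.15]
-25,0,270,35 travel [-0.4786, -0.1189, -0.0654] dr [-5.0, -34.8, -15.4] d 0.497
```

Call:
arm_command(
  fingers=[1, 1, 1, 1, 1, 1, 1, 1],
  travel=[
    [-0.4786, -0.1189, -0.0654],
    [-0.4786, -0.1189, -0.0654],
    [-0.4786, -0.1189, -0.0654],
    [-0.4786, -0.1189, -0.0654],
    [-0.4786, -0.1189, -0.0654],
    [-0.4786, -0.1189, -0.0654],
    [-0.4786, -0.1189, -0.0654],
    [-0.4786, -0.1189, -0.0654],
  ],
  dr=[
    [-5, -34.8, -15.4],
    [-5, -34.8, -15.4],
    [-5, -34.8, -15.4],
    [-5, -34.8, -15.4],
    [-5, -34.8, -15.4],
    [-5, -34.8, -15.4],
    [-5, -34.8, -15.4],
    [-5, -34.8, -15.4],
  ],
)

```text
time: 0.77
tool_pos: [0.4387, 0.3289, 0.2486]
tool_rot: [3.14, 0.611, 3.12]
contact_force: [0.6, 0.5, 0.5]
opening: 0.0433
grip_force: 0.0
```

```bash
python3 mv.py -25,0,270,35
```

```text
t 0.77 box [-165.7   80.4  248.6] tilt 35.0 F [0.6 0.5 0.5] open 0.0433 q [ 0.75  0.15  1.84 -0.6   0.78 -0.44]
-25,0,270,35 travel [-0.1274, -0.0806, 0.063] dr [0.1, 0.0, 0.1] d 0.163
```

```bash
python3 mv.py -13,0,175,35
```

```text
t 0.77 box [-165.7   80.4  248.6] tilt 35.0 F [0.6 0.5 0.5] open 0.0433 q [ 0.75  0.15  1.84 -0.6   0.78 -0.44]
-13,0,175,35 travel [-0.0827, -0.0808, 0.1477] dr [0.1, 0.0, 0.1] d 0.188
```

Call:
arm_command(
  fingers=[1, 1, 1, 1, 1, 1, 1, 1],
  travel=[
    [-0.0827, -0.0808, 0.1477],
    [-0.0827, -0.0808, 0.1477],
    [-0.0827, -0.0808, 0.1477],
    [-0.0827, -0.0808, 0.1477],
    [-0.0827, -0.0808, 0.1477],
    [-0.0827, -0.0808, 0.1477],
    [-0.0827, -0.0808, 0.1477],
    [-0.0827, -0.0808, 0.1477],
  ],
  dr=[
    [0, 0, 0],
    [0, 0, 0],
    [0, 0, 0],
    [0, 0, 0],
    [0, 0, 0],
    [0, 0, 0],
    [0, 0, 0],
    [0, 0, 0],
  ],
)

```text
time: 1.43
tool_pos: [0.5886, 0.2459, 0.1753]
tool_rot: [3.139, 0.611, 3.116]
contact_force: [-0.4, -0.1, -0.4]
opening: 0.0006
grip_force: 0.0
```

```bash
python3 mv.py -13,0,114.5,35 2,0,115,35; python3 - <<'E'
from h import *
from cell import *
c=read_camera("side");t=read_camera("top")
a=cv2.resize(c["color"][130:350,240:480],None,fx=1.65,fy=1.65,interpolation=cv2.INTER_CUBIC)
b=cv2.resize(t["color"][60:280,240:480],None,fx=1.65,fy=1.65,interpolation=cv2.INTER_CUBIC)
cv2.imwrite("pics/a1.png",np.hstack([a,b]))
E
```

```text
t 1.43 box [-13.9   0.9 175.3] tilt 35.0 F [-0.4 -0.1 -0.4] open 0.0006 q [ 0.4   0.34  1.81 -0.53  0.48 -0.73]
-13,0,114.5,35 travel [0.0341, -0.001, 0.0503] dr [0.1, 0.0, -0.1] d 0.061
2,0,115,35 travel [0.0215, -0.001, 0.0585] dr [0.1, 0.0, -0.1] d 0.062
```

View pics/a1.png

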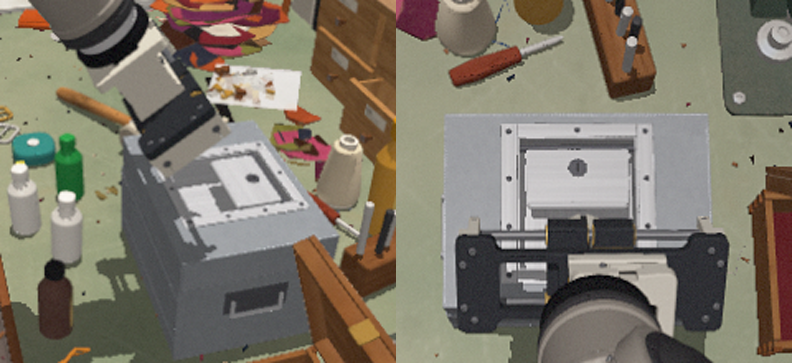

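The side crop (left half) shows the tilted closed fingers above the well at about (185,165). The top crop (right half) shows the fingertips at (570,230)–(610,230), just in front of the paddle lip (~y 210) and centred on the paddle.

Call:
arm_command(
  fingers=[1, 1, 1, 1, 1],
  travel=[
    [0.0171, -0.001, 0.025],
    [0.0256, -0.001, 0.0377],
    [0.032, -0.001, 0.047],
    [0.0341, -0.001, 0.0503],
    [0.0341, -0.001, 0.0503],
  ],
  dr=[
    [0, 0, 0],
    [0, 0, 0],
    [0, 0, 0],
    [0, 0, 0],
    [0, 0, 0],
  ],
)

```text
time: 1.95
tool_pos: [0.5892, 0.2456, 0.1142]
tool_rot: [3.139, 0.611, 3.118]
contact_force: [0.5, -0.1, 0.3]
opening: 0.0006
grip_force: 0.0
```

```bash
python3 mv.py 3,0,116,35 3,0,126,35 6,0,136,35 10,0,148,35
```

```text
t 1.95 box [-13.3   0.6 114.2] tilt 35.0 F [ 0.5 -0.1  0.3] open 0.0006 q [ 0.4   0.43  1.88 -0.75  0.35 -0.5 ]
3,0,116,35 travel [-0.0144, -0.0006, 0.0079] dr [0.1, 0.0, -0.0] d 0.016
3,0,126,35 travel [-0.0201, -0.0006, -0.0003] dr [0.1, 0.0, -0.0] d 0.02
6,0,136,35 travel [-0.0283, -0.0006, -0.0068] dr [0.1, 0.0, -0.0] d 0.029
10,0,148,35 travel [-0.0385, -0.0006, -0.0143] dr [0.1, 0.0, -0.0] d 0.041
```

```bash
cat > path.py <<'E'
import numpy as np
def tcp(al,pad,th,s=16):  # deg, rad, deg
    a=np.radians(al);t=np.radians(th)
    lx,lz=54-50*np.cos(pad)-85,137.5-104+50*np.sin(pad)   # lid frame rel hinge
    b=np.array([lx*np.cos(a)+lz*np.sin(a)+85,-lx*np.sin(a)+lz*np.cos(a)+104])
    n=np.array([np.cos(t),np.sin(t)]);d=np.array([np.sin(t),-np.cos(t)])
    return b-4*n+s*d-9.5*n
E
python3 - <<'E'
from path import *
for al,p,th in [(0,0,35),(0,.3,35),(0,.55,35),(5,.55,35),(10,.55,33),(20,.55,29),(30,.55,24),(40,.55,18),(50,.55,10),(57,.55,3)]: print(al,p,th,tcp(al,p,th).round(1))
E
python3 mv.py 3,0,117,35 6,0,132,35  11,0,143,35 14,0,150,35
```

```text
0 0 35 [  2.1 116.7]
0 0.3 35 [  4.4 131.4]
0 0.55 35 [  9.5 142.8]
5 0.55 35 [ 15. 149.]
10 0.55 33 [ 20.2 154.7]
20 0.55 29 [ 32.2 164.7]
30 0.55 24 [ 45.2 172.4]
40 0.55 18 [ 59.  177.6]
50 0.55 10 [ 72.8 180.6]
57 0.55 3 [ 82.3 181.5]
t 1.95 box [-13.3   0.6 114.2] tilt 35.0 F [ 0.5 -0.1  0.3] open 0.0006 q [ 0.4   0.43  1.88 -0.75  0.35 -0.5 ]
3,0,117,35 travel [-0.015, -0.0006, 0.0071] dr [0.1, 0.0, -0.0] d 0.017
6,0,132,35 travel [-0.026, -0.0006, -0.0035] dr [0.1, 0.0, -0.0] d 0.026
11,0,143,35 travel [-0.0364, -0.0006, -0.0097] dr [0.1, 0.0, -0.0] d 0.038
14,0,150,35 travel [-0.0429, -0.0006, -0.0137] dr [0.1, 0.0, -0.0] d 0.045
```

Call:
arm_command(
  fingers=[1, 1, 1, 1, 1, 1, 1],
  travel=[
    [-0.008, 0, 0.004],
    [-0.015, 0, 0.007],
    [-0.02, 0, 0.002],
    [-0.026, 0, -0.0035],
    [-0.031, 0, -0.007],
    [-0.0364, 0, -0.0097],
    [-0.0364, 0, -0.0097],
  ],
  dr=[
    [0, 0, 0],
    [0, 0, 0],
    [0, 0, 0],
    [0, 0, 0],
    [0, 0, 0],
    [0, 0, 0],
    [0, 0, 0],
  ],
)

```text
time: 2.53
tool_pos: [0.6156, 0.2453, 0.1467]
tool_rot: [3.136, 0.616, 3.116]
contact_force: [-0.0, 0.6, 0.2]
opening: 0.0005
grip_force: 0.0
```

```bash
python3 mv.py 15,0,149,35 20.2,0,154.7,33 32.2,0,164.7,29; python3 - <<'E'
from h import *
from cell import *
c=read_camera("side");t=read_camera("top")
a=cv2.resize(c["color"][130:350,240:480],None,fx=1.65,fy=1.65,interpolation=cv2.INTER_CUBIC)
b=cv2.resize(t["color"][60:280,240:480],None,fx=1.65,fy=1.65,interpolation=cv2.INTER_CUBIC)
cv2.imwrite("pics/a2.png",np.hstack([a,b]))
E
```

```text
t 2.53 box [ 13.1   0.9 146.7] tilt 35.3 F [-0.   0.6  0.2] open 0.0005 q [ 0.38  0.41  1.79 -0.58  0.42 -0.7 ]
15,0,149,35 travel [-0.0029, -0.0009, -0.0008] dr [0.2, 0.3, -0.1] d 0.003
20.2,0,154.7,33 travel [-0.0104, -0.0009, -0.0024] dr [0.2, 2.3, -0.1] d 0.011
32.2,0,164.7,29 travel [-0.026, -0.0008, -0.0036] dr [0.2, 6.3, -0.1] d 0.026
```

View pics/a2.png

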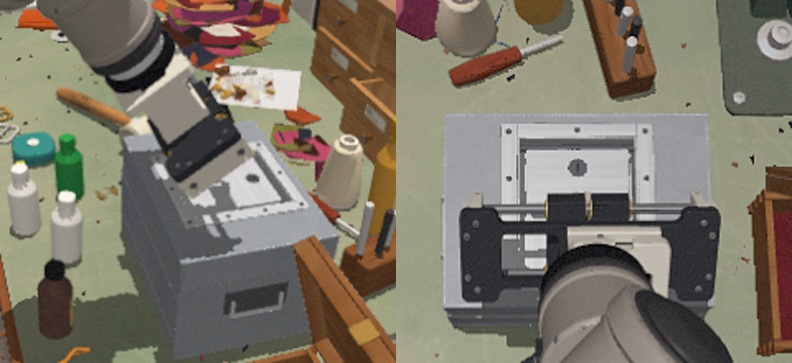

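The fingers came out on top of the paddle and the force reads 0, so the hook was missed. I'll back out, re-enter and do it in small force-checked steps.

```bash
python3 mv.py 5,0,165,35 -14,0,150,35 -14,0,113,35
```

```text
t 2.63 box [ 12.    0.3 144.8] tilt 35.2 F [-0.2  0.6 -0.2] open 0.0006 q [ 0.38  0.41  1.8  -0.58  0.42 -0.7 ]
5,0,165,35 travel [-0.006, -0.0002, -0.0206] dr [0.1, 0.2, -0.1] d 0.021
-14,0,150,35 travel [0.0182, -0.0003, -0.0192] dr [0.1, 0.2, -0.1] d 0.026
-14,0,113,35 travel [0.0395, -0.0004, 0.011] dr [0.1, 0.2, -0.1] d 0.041
```

Call:
arm_command(
  fingers=[1, 1, 1, 1, 1, 1, 1, 1],
  travel=[
    [-0.006, 0, -0.0206],
    [0.0182, 0, -0.0192],
    [0.0182, 0, -0.0192],
    [0.03, 0, 0],
    [0.0397, 0, 0.011],
    [0.0397, 0, 0.011],
    [0.0319, 0, 0.0164],
    [0.0254, 0, 0.021],
  ],
  dr=[
    [0, 0, 0],
    [0, 0, 0],
    [0, 0, 0],
    [0, 0, 0],
    [0, 0, 0],
    [0, 0, 0],
    [0, 0, 0],
    [0, 0, 0],
  ],
)

```text
time: 3.3
tool_pos: [0.6057, 0.2446, 0.1116]
tool_rot: [3.14, 0.611, 3.118]
contact_force: [0.2, -0.6, 0.8]
opening: 0.0005
grip_force: 0.0
```

```bash
python3 mv.py 4,0,116,35 5,0,120,35 6,0,124,35 
```

```text
t 3.3 box [ 3.200e+00 -1.000e-01  1.116e+02] tilt 35.0 F [ 0.2 -0.6  0.8] open 0.0005 q [ 0.38  0.45  1.85 -0.72  0.35 -0.54]
4,0,116,35 travel [-0.0031, 0.0001, -0.0032] dr [0.1, -0.0, -0.0] d 0.004
5,0,120,35 travel [-0.0063, 0.0001, -0.0059] dr [0.1, -0.0, -0.0] d 0.009
6,0,124,35 travel [-0.0094, 0.0001, -0.0086] dr [0.1, -0.0, -0.0] d 0.013
```

Call:
arm_command(
  fingers=[1, 1, 1, 1],
  travel=[
    [-0.003, 0, 0.001],
    [-0.006, 0, 0.001],
    [-0.0075, 0, 0],
    [-0.0075, 0, 0],
  ],
  dr=[
    [0, 0, 0],
    [0, 0, 0],
    [0, 0, 0],
    [0, 0, 0],
  ],
)

```text
time: 3.63
tool_pos: [0.6088, 0.2441, 0.1138]
tool_rot: [3.141, 0.606, 3.118]
contact_force: [-9.2, 2.5, -2.3]
opening: 0.0003
grip_force: 4.7
```

```bash
python3 mv.py 9,0,122,35 11,0,130,35 13,0,138,35
```

```text
t 3.63 box [  6.3  -0.5 113.8] tilt 34.7 F [-9.2  2.5 -2.3] open 0.0003 q [ 0.38  0.46  1.83 -0.68  0.36 -0.58]
9,0,122,35 travel [-0.0069, 0.0005, -0.0052] dr [-0.0, -0.3, -0.0] d 0.009
11,0,130,35 travel [-0.0131, 0.0005, -0.0106] dr [-0.0, -0.3, -0.0] d 0.017
13,0,138,35 travel [-0.0193, 0.0005, -0.0161] dr [-0.0, -0.3, -0.0] d 0.025
```

Call:
arm_command(
  fingers=[1, 1, 1, 1],
  travel=[
    [-0.0023, 0, -0.0033],
    [-0.0046, 0, -0.0066],
    [-0.0077, 0, -0.0092],
    [-0.0077, 0, -0.0092],
  ],
  dr=[
    [0, 0, 0],
    [0, 0, 0],
    [0, 0, 0],
    [0, 0, 0],
  ],
)

```text
time: 3.97
tool_pos: [0.6103, 0.2441, 0.1268]
tool_rot: [3.141, 0.607, 3.117]
contact_force: [-10.5, 2.3, -0.6]
opening: 0.0003
grip_force: 4.8
```

```bash
python3 mv.py;python3 - <<'E'
from path import *
for p in (.1,.2,.3,.4,.5,.55): print(p, tcp(0,p,35,18).round(1),tcp(0,p,35,14).round(1))
E
```

```text
t 3.97 box [  7.8  -0.4 126.8] tilt 34.8 F [-10.5   2.3  -0.6] open 0.0003 q [ 0.38  0.44  1.82 -0.63  0.39 -0.64]
0.1 [  3.5 120. ] [  1.2 123.3]
0.2 [  4.3 124.9] [  2.  128.2]
0.3 [  5.5 129.8] [  3.2 133.1]
0.4 [  7.2 134.5] [  4.9 137.8]
0.5 [  9.4 139. ] [  7.1 142.3]
0.55 [ 10.6 141.1] [  8.3 144.4]
```

```bash
cat > pad.py <<'E'
from h import *
from cell import *
from scipy.spatial.transform import Rotation as T
B=np.array([.6025,.2447,0]);RB=T.from_euler('z',-.023)
c=read_camera("top");Q=RB.inv().apply(cloud(c).reshape(-1,3)-B)*1000
import sys
for x in range(-90,100,6):
    k=(abs(Q[:,0]-x)<3)&(abs(Q[:,1])<30)&(Q[:,2]>80)
    k2=(abs(Q[:,0]-x)<3)&(abs(Q[:,1]-95)<15)&(Q[:,2]>80)
    k3=(abs(Q[:,0]-x)<3)&(abs(Q[:,1]+36)<5)&(Q[:,2]>80)
    f=lambda k: (k.sum(),round(float(np.median(Q[k,2])),1)) if k.any() else 0
    print(x,"mid",f(k),"pad",f(k3),"lid side",f(k2))
E
python3 pad.py
```

```text
-90 mid (np.int64(201), 329.7) pad (np.int64(29), 289.6) lid side (np.int64(75), 216.3)
-84 mid (np.int64(155), 305.0) pad (np.int64(48), 293.0) lid side (np.int64(170), 139.3)
-78 mid (np.int64(228), 306.9) pad (np.int64(49), 296.8) lid side (np.int64(94), 224.6)
-72 mid (np.int64(166), 301.2) pad (np.int64(44), 300.6) lid side (np.int64(88), 228.7)
-66 mid (np.int64(100), 294.7) pad (np.int64(19), 296.7) lid side (np.int64(93), 233.6)
-60 mid (np.int64(137), 249.4) pad (np.int64(7), 256.9) lid side (np.int64(100), 236.9)
-54 mid (np.int64(238), 253.2) pad (np.int64(34), 254.6) lid side (np.int64(93), 241.3)
-48 mid (np.int64(213), 247.2) pad (np.int64(33), 247.1) lid side (np.int64(92), 245.7)
-42 mid (np.int64(122), 241.9) pad (np.int64(16), 242.1) lid side (np.int64(90), 250.0)
-36 mid (np.int64(241), 232.5) pad (np.int64(9), 231.9) lid side (np.int64(62), 247.9)
-30 mid (np.int64(274), 236.3) pad (np.int64(35), 229.0) lid side (np.int64(58), 144.0)
-24 mid (np.int64(161), 233.4) pad (np.int64(10), 228.5) lid side (np.int64(45), 142.5)
-18 mid (np.int64(93), 226.5) pad (np.int64(
[... 827 characters left out ...]
, 144.4) lid side (np.int64(79), 141.9)
48 mid (np.int64(154), 142.9) pad (np.int64(26), 143.2) lid side (np.int64(86), 141.9)
54 mid (np.int64(141), 141.2) pad (np.int64(22), 141.7) lid side (np.int64(83), 141.8)
60 mid (np.int64(184), 133.4) pad (np.int64(28), 132.7) lid side (np.int64(85), 142.0)
66 mid (np.int64(189), 143.4) pad (np.int64(35), 142.8) lid side (np.int64(83), 142.0)
72 mid (np.int64(165), 143.5) pad (np.int64(28), 143.9) lid side (np.int64(87), 142.2)
78 mid (np.int64(159), 142.1) pad (np.int64(23), 142.5) lid side (np.int64(81), 142.0)
84 mid (np.int64(128), 141.9) pad (np.int64(16), 141.7) lid side (np.int64(61), 141.8)
90 mid 0 pad 0 lid side 0
96 mid 0 pad 0 lid side 0
```

Call:
arm_command(
  fingers=[1, 1, 1, 1, 1, 1],
  travel=[
    [-0.003, 0, -0.0022],
    [-0.006, 0, -0.0043],
    [-0.0095, 0, -0.006],
    [-0.0129, 0, -0.008],
    [-0.0129, 0, -0.008],
    [-0.0129, 0, -0.008],
  ],
  dr=[
    [0, 0, 0],
    [0, 0, 0],
    [0, 0, 0],
    [0, 0, 0],
    [0, 0, 0],
    [0, 0, 0],
  ],
)

```text
time: 4.52
tool_pos: [0.6158, 0.2439, 0.1405]
tool_rot: [3.141, 0.606, 3.117]
contact_force: [-12.7, 1.4, 2.4]
opening: 0.0001
grip_force: 5.9
```

```bash
python3 mv.py;python3 pad.py | grep -E "^(0|6|18|30|48|72) "
```

```text
t 4.52 box [ 13.3  -0.5 140.5] tilt 34.7 F [-12.7   1.4   2.4] open 0.0001 q [ 0.38  0.42  1.79 -0.57  0.42 -0.71]
0 mid (np.int64(18), 140.0) pad 0 lid side (np.int64(29), 142.1)
6 mid (np.int64(62), 167.4) pad (np.int64(10), 167.7) lid side (np.int64(47), 142.1)
18 mid (np.int64(169), 162.7) pad (np.int64(28), 163.5) lid side (np.int64(83), 141.8)
30 mid (np.int64(154), 155.6) pad (np.int64(29), 156.3) lid side (np.int64(82), 142.0)
48 mid (np.int64(138), 145.0) pad (np.int64(21), 145.3) lid side (np.int64(86), 142.0)
72 mid (np.int64(165), 143.6) pad (np.int64(28), 143.1) lid side (np.int64(83), 142.0)
```

Call:
arm_command(
  fingers=[1, 1, 1, 1, 1, 1],
  travel=[
    [-0.0034, 0, -0.001],
    [-0.0068, 0, -0.0019],
    [-0.0103, 0, -0.0028],
    [-0.0137, 0, -0.0038],
    [-0.0137, 0, -0.0038],
    [-0.0137, 0, -0.0038],
  ],
  dr=[
    [0, 0, 0],
    [0, 0, 0],
    [0, 0, 0],
    [0, 0, 0],
    [0, 0, 0],
    [0, 0, 0],
  ],
)

```text
time: 5.07
tool_pos: [0.6234, 0.2434, 0.15]
tool_rot: [-3.141, 0.603, 3.118]
contact_force: [-17.4, 2.0, 2.3]
opening: 0.0007
grip_force: 6.6
```

```bash
python3 mv.py;python3 pad.py | grep -E "^(-24|-12|0|6|18|30|48|72) "
```

```text
t 5.07 box [ 20.9  -0.8 150. ] tilt 34.5 F [-17.4   2.    2.3] open 0.0007 q [ 0.37  0.42  1.76 -0.52  0.45 -0.76]
-24 mid (np.int64(190), 255.6) pad (np.int64(6), 254.2) lid side (np.int64(74), 275.1)
-12 mid (np.int64(184), 259.6) pad (np.int64(22), 252.6) lid side (np.int64(47), 153.7)
0 mid 0 pad 0 lid side (np.int64(33), 151.7)
6 mid (np.int64(8), 187.3) pad 0 lid side (np.int64(30), 150.8)
18 mid (np.int64(137), 175.4) pad (np.int64(22), 175.5) lid side (np.int64(54), 149.5)
30 mid (np.int64(148), 166.5) pad (np.int64(23), 166.0) lid side (np.int64(84), 148.5)
48 mid (np.int64(128), 153.2) pad (np.int64(24), 152.7) lid side (np.int64(83), 146.1)
72 mid (np.int64(166), 145.4) pad (np.int64(25), 145.5) lid side (np.int64(88), 143.6)
```

```bash
python3 - <<'E'
from path import *
print(tcp(6.6,.55,34.5,16),tcp(6.6,.55,34.5,20))
for al,th in [(6.6,34.5),(12,34),(18,32),(25,28),(33,23),(41,17),(50,10)]:
  print(al,th,(tcp(al,.55,th)-tcp(6.6,.55,34.5)).round(1))
E
python3 mv.py 27,0,156,34 34,0,162,32 43,0,168,28
```

```text
[ 16.65271198 150.86903597] [ 18.91833692 147.57253121]
6.6 34.5 [0. 0.]
12 34 [6.5 6. ]
18 32 [13.8 11.9]
25 28 [22.4 17.8]
33 23 [32.9 23.2]
41 17 [43.7 27.2]
50 10 [56.2 29.8]
t 5.12 box [ 20.9  -0.8 150. ] tilt 34.5 F [-16.3   1.3   1.8] open 0.0004 q [ 0.37  0.42  1.76 -0.52  0.45 -0.76]
27,0,156,34 travel [-0.0084, 0.0008, -0.0015] dr [-0.1, 0.5, -0.0] d 0.009
34,0,162,32 travel [-0.0176, 0.0008, -0.0025] dr [-0.1, 2.5, -0.0] d 0.018
43,0,168,28 travel [-0.0284, 0.0008, -0.0023] dr [-0.1, 6.5, -0.0] d 0.029
```

Call:
arm_command(
  fingers=[1, 1, 1, 1, 1, 1, 1, 1],
  travel=[
    [-0.0042, 0, -0.0008],
    [-0.0084, 0, -0.0015],
    [-0.013, 0, -0.002],
    [-0.0176, 0, -0.0025],
    [-0.0212, 0, -0.0025],
    [-0.0248, 0, -0.0024],
    [-0.0284, 0, -0.0023],
    [-0.0284, 0, -0.0023],
  ],
  dr=[
    [0, 0.3, 0],
    [0, 0.5, 0],
    [0, 1.5, 0],
    [0, 2.5, 0],
    [0, 3.8, 0],
    [0, 5.2, 0],
    [0, 6.5, 0],
    [0, 6.5, 0],
  ],
)

```text
time: 5.78
tool_pos: [0.6497, 0.2437, 0.1718]
tool_rot: [3.138, 0.497, 3.117]
contact_force: [-0.3, -0.1, 0.4]
opening: 0.0009
grip_force: 0.0
```

```bash
cat > lid.py <<'E'
from h import *
from cell import *
from scipy.spatial.transform import Rotation as T
B=np.array([.6025,.2447,0]);RB=T.from_euler('z',-.023)
for n in("top","side"):
    c=read_camera(n);Q=RB.inv().apply(cloud(c).reshape(-1,3)-B)*1000
    for lo,hi in((-112,-75),(75,112)):
        k=(Q[:,1]>lo)&(Q[:,1]<hi)&(Q[:,2]>110)&(Q[:,2]<330)&(Q[:,0]>-95)&(Q[:,0]<150)
        P=Q[k][:,[0,2]]-[85,104]
        # lid top: distance 38 from hinge line: angle vote
        best=max(range(0,96),key=lambda a:(lambda A:((abs(P@[np.sin(A),np.cos(A)]-38)<2.5)&(P@[-np.cos(A),np.sin(A)]>0)&(P@[-np.cos(A),np.sin(A)]<172)).sum())(np.radians(a)))
        A=np.radians(best);print(n,lo,"lid deg",best,((abs(P@[np.sin(A),np.cos(A)]-38)<2.5)).sum(),k.sum())
E
python3 lid.py; python3 mv.py 55,-1,175,23 67,-1,180,17 79,-1,183,10
```

```text
top -112 lid deg 23 507 1023
top 75 lid deg 22 1306 2743
side -112 lid deg 23 1046 3245
side 75 lid deg 22 266 457
t 5.88 box [ 4.730e+01 -1.000e-01  1.714e+02] tilt 28.6 F [-0.8  0.4  0.8] open 0.0001 q [ 0.33  0.45  1.58 -0.27  0.66 -1.04]
55,-1,175,23 travel [-0.0085, -0.0008, 0.0005] dr [0.1, 5.6, -0.1] d 0.009
67,-1,180,17 travel [-0.0214, -0.0008, 0.0019] dr [0.1, 11.6, -0.1] d 0.022
79,-1,183,10 travel [-0.0334, -0.0008, 0.005] dr [0.1, 18.6, -0.1] d 0.034
```

The lip slipped off, but only after the lid had reached about 22°, and it holds there unlatched. I'll keep raising it from under the lid's front rim, at y=+65 to stay clear of the keeper.

```bash
python3 mv.py 30,10,230,30 -40,65,265,33 -135,65,240,35 
```

```text
t 5.88 box [ 4.730e+01 -1.000e-01  1.714e+02] tilt 28.6 F [-0.8  0.4  0.8] open 0.0001 q [ 0.33  0.45  1.58 -0.27  0.66 -1.04]
30,10,230,30 travel [-0.0128, 0.0103, -0.0597] dr [0.1, -1.4, -0.1] d 0.062
-40,65,265,33 travel [0.032, 0.0654, -0.1238] dr [0.1, -4.4, -0.1] d 0.144
-135,65,240,35 travel [0.1274, 0.0653, -0.1473] dr [0.1, -6.4, -0.1] d 0.205
```

Call:
arm_command(
  fingers=[1, 1, 1, 1, 1, 1, 1, 1],
  travel=[
    [-0.0064, 0.0, -0.03],
    [-0.0128, 0.0103, -0.0597],
    [0.01, 0.035, -0.092],
    [0.032, 0.0654, -0.1238],
    [0.065, 0.0654, -0.133],
    [0.1, 0.0654, -0.142],
    [0.1274, 0.0653, -0.1473],
    [0.1274, 0.0653, -0.1473],
  ],
  dr=[
    [0, 0, 0],
    [0, -1.4, 0],
    [0, -3, 0],
    [0, -4.4, 0],
    [0, -5, 0],
    [0, -6.4, 0],
    [0, -6.4, 0],
    [0, -6.4, 0],
  ],
)

```text
time: 6.55
tool_pos: [0.4632, 0.3123, 0.2373]
tool_rot: [-3.141, 0.606, 3.122]
contact_force: [-1.0, 0.0, 0.2]
opening: 0.0004
grip_force: 0.0
```

```bash
python3 lid.py; python3 mv.py -128,65,145,35 -63,65,135,35
```

```text
top -112 lid deg 23 2526 3040
top 75 lid deg 22 2489 3089
side -112 lid deg 23 1044 1919
side 75 lid deg 22 591 734
t 6.65 box [-136.1   65.5  239.9] tilt 35.0 F [ 0.8 -0.   0. ] open 0.0004 q [ 0.68  0.17  1.84 -0.58  0.73 -0.51]
-128,65,145,35 travel [0.0478, -0.0007, 0.0824] dr [0.2, -0.0, 0.0] d 0.095
-63,65,135,35 travel [0.0002, -0.0009, 0.1278] dr [0.2, -0.0, 0.0] d 0.128
```

Call:
arm_command(
  fingers=[1, 1, 1, 1, 1, 1, 1, 1],
  travel=[
    [0.016, 0, 0.0275],
    [0.032, 0, 0.055],
    [0.0478, 0, 0.0824],
    [0.0478, 0, 0.0824],
    [0.032, 0, 0.098],
    [0.016, 0, 0.113],
    [0.0002, 0, 0.1278],
    [0.0002, 0, 0.1278],
  ],
  dr=[
    [0, 0, 0],
    [0, 0, 0],
    [0, 0, 0],
    [0, 0, 0],
    [0, 0, 0],
    [0, 0, 0],
    [0, 0, 0],
    [0, 0, 0],
  ],
)

```text
time: 7.32
tool_pos: [0.5456, 0.3108, 0.1361]
tool_rot: [3.138, 0.612, 3.113]
contact_force: [0.2, -0.5, -0.3]
opening: 0.0006
grip_force: 0.0
```

```bash
cat > rim.py <<'E'
import numpy as np
def rim(al,th,s):
    a=np.radians(al);t=np.radians(th)
    b=np.array([85-170*np.cos(a),104+170*np.sin(a)])
    n=np.array([np.cos(t),np.sin(t)]);d=np.array([np.sin(t),-np.cos(t)])
    return b+s*d-9.5*n
if __name__=="__main__":
    for al,th,s in [(22.5,35,35),(30,35,35),(40,35,35),(50,35,35),(60,35,33),(70,33,30),(80,30,27),(88,30,25)]: print(al,th,rim(al,th,s).round(0))
E
python3 rim.py; python3 mv.py -48,65,148,35 -28,65,165,35
```

```text
22.5 35 [-60. 135.]
30 35 [-50. 155.]
40 35 [-33. 179.]
50 35 [-12. 200.]
60 35 [ 11. 219.]
70 33 [ 35. 233.]
80 30 [ 61. 243.]
88 30 [ 83. 247.]
t 7.32 box [-58.4  64.8 136.1] tilt 35.1 F [ 0.2 -0.5 -0.3] open 0.0006 q [ 0.57  0.4   1.85 -0.76  0.48 -0.37]
-48,65,148,35 travel [-0.0153, 0.0003, -0.0038] dr [0.1, 0.1, -0.3] d 0.016
-28,65,165,35 travel [-0.0415, 0.0004, -0.0062] dr [0.1, 0.1, -0.3] d 0.042
```

Call:
arm_command(
  fingers=[1, 1, 1, 1, 1, 1],
  travel=[
    [-0.011, 0, -0.005],
    [-0.0222, 0, -0.0101],
    [-0.032, 0, -0.0135],
    [-0.041, 0, -0.017],
    [-0.0496, 0, -0.0202],
    [-0.0496, 0, -0.0202],
  ],
  dr=[
    [0, 0, 0],
    [0, 0, 0],
    [0, 0, 0],
    [0, 0, 0],
    [0, 0, 0],
    [0, 0, 0],
  ],
)

```text
time: 7.82
tool_pos: [0.5711, 0.3098, 0.1814]
tool_rot: [3.139, 0.61, 3.115]
contact_force: [-1.6, -0.6, -0.1]
opening: 0.0005
grip_force: 0.5
```

```bash
python3 lid.py; python3 mv.py -8,65,202,35 15,65,221,35 37,65,236,33
```

```text
top -112 lid deg 40 1856 2537
top 75 lid deg 40 2265 3285
side -112 lid deg 41 465 1456
side 75 lid deg 40 283 391
t 7.92 box [-32.8  65.2 181.1] tilt 35.0 F [ 0.1 -1.  -0. ] open 0.0005 q [ 0.54  0.37  1.74 -0.59  0.57 -0.58]
-8,65,202,35 travel [-0.0323, -0.0001, -0.0029] dr [0.1, 0.0, -0.1] d 0.032
15,65,221,35 travel [-0.0621, 0.0, -0.0052] dr [0.1, 0.0, -0.1] d 0.062
37,65,236,33 travel [-0.0887, 0.0001, -0.0049] dr [0.1, 2.0, -0.1] d 0.089
```

Works: the lid is now at 40°. Continuing.

Call:
arm_command(
  fingers=[1, 1, 1, 1, 1, 1, 1],
  travel=[
    [-0.016, 0, -0.0015],
    [-0.0323, 0, -0.0029],
    [-0.047, 0, -0.004],
    [-0.0621, 0, -0.0052],
    [-0.075, 0, -0.005],
    [-0.0887, 0, -0.0049],
    [-0.0887, 0, -0.0049],
  ],
  dr=[
    [0, 0, 0],
    [0, 0, 0],
    [0, 0, 0],
    [0, 0, 0],
    [0, 1, 0],
    [0, 2, 0],
    [0, 2, 0],
  ],
)

```text
time: 8.5
tool_pos: [0.6423, 0.3086, 0.2356]
tool_rot: [3.138, 0.576, 3.115]
contact_force: [-0.7, 0.0, -1.1]
opening: 0.0007
grip_force: 0.2
```

```bash
python3 lid.py; python3 mv.py 50,65,241,31 64,65,247,30 76,65,250,30 84,65,252,30
```

```text
top -112 lid deg 65 133 930
top 75 lid deg 68 131 790
side -112 lid deg 66 137 916
side 75 lid deg 51 4 66
t 8.6 box [ 37.2  65.  235. ] tilt 33.1 F [ 0.4 -0.1 -0.2] open 0.0003 q [ 0.46  0.41  1.49 -0.38  0.75 -0.87]
50,65,241,31 travel [-0.014, 0.0001, 0.002] dr [0.1, 2.1, -0.1] d 0.014
64,65,247,30 travel [-0.029, 0.0001, 0.0046] dr [0.1, 3.1, -0.1] d 0.029
76,65,250,30 travel [-0.0407, 0.0001, 0.0086] dr [0.1, 3.1, -0.1] d 0.042
84,65,252,30 travel [-0.0485, 0.0001, 0.0113] dr [0.1, 3.1, -0.1] d 0.05
```

Call:
arm_command(
  fingers=[1, 1, 1, 1, 1, 1],
  travel=[
    [-0.014, 0, 0.002],
    [-0.029, 0, 0.0046],
    [-0.0407, 0, 0.0086],
    [-0.0475, 0, 0.011],
    [-0.0475, 0, 0.011],
    [-0.0475, 0, 0.011],
  ],
  dr=[
    [0, 2.1, 0],
    [0, 3.1, 0],
    [0, 3.1, 0],
    [0, 3.1, 0],
    [0, 3.1, 0],
    [0, 3.1, 0],
  ],
)

```text
time: 9.1
tool_pos: [0.6865, 0.3077, 0.2514]
tool_rot: [3.139, 0.522, 3.117]
contact_force: [0.5, 0.1, 0.2]
opening: 0.0007
grip_force: 0.0
```

```bash
python3 mv.py 40,65,270,20 -60,30,290,0 ; python3 - <<'E'
from h import *
from cell import *
from scipy.spatial.transform import Rotation as T
B=np.array([.6025,.2447,0]);RB=T.from_euler('z',-.023)
c=read_camera("top");Q=RB.inv().apply(cloud(c).reshape(-1,3)-B)*1000
for z in range(180,290,8):
    k=(abs(Q[:,2]-z)<4)&(Q[:,1]>-112)&(Q[:,1]<-30)&(Q[:,0]>40);print(z,k.sum(),Q[k,0].min().round(1) if k.any() else'',Q[k,0].max().round(1) if k.any() else'')
E
```

```text
t 9.1 box [ 82.5  64.9 251.4] tilt 29.9 F [0.5 0.1 0.2] open 0.0007 q [ 0.41  0.49  1.29 -0.27  0.9  -1.01]
40,65,270,20 travel [0.0276, 0.0001, -0.0373] dr [0.1, 9.9, -0.1] d 0.046
-60,30,290,0 travel [0.1042, -0.0349, -0.1046] dr [0.1, 29.9, -0.1] d 0.152
180 27 81.9 114.5
188 20 81.9 110.4
196 26 80.5 107.2
204 20 80.8 104.8
212 20 80.2 102.3
220 15 80.5 99.0
228 13 79.5 96.2
236 18 79.5 92.2
244 26 78.9 89.9
252 4 79.6 85.6
260 3 80.9 83.4
268 31 78.6 109.0
276 1752 76.8 116.5
284 0
```

Call:
arm_command(
  fingers=[0.5, -0.5, -1, -1, -1, -1, -1, -1],
  travel=[
    [0.0276, 0, -0.0373],
    [0.06, -0.015, -0.07],
    [0.1042, -0.0349, -0.1046],
    [0.1042, -0.0349, -0.1046],
    [0.1042, -0.0349, -0.1046],
    [0.1042, -0.0349, -0.1046],
    [0.1042, -0.0349, -0.1046],
    [0.1042, -0.0349, -0.1046],
  ],
  dr=[
    [0, 7, 0],
    [0, 14, 0],
    [0, 21, 0],
    [0, 28, 0],
    [0.1, 29.9, 0],
    [0.1, 29.9, 0],
    [0.1, 29.9, 0],
    [0.1, 29.9, 0],
  ],
)

```text
time: 9.82
tool_pos: [0.5432, 0.2761, 0.2895]
tool_rot: [3.141, -0.0, 3.118]
contact_force: [-0.4, 0.4, 0.3]
opening: 0.0491
grip_force: 0.0
```

```bash
python3 mv.py -195,-35.5,190,0 -195,-35.5,120,0
```

```text
t 9.82 box [-60.   30.1 289.5] tilt -0.0 F [-0.4  0.4  0.3] open 0.0491 q [ 0.34  0.46  1.11  0.    1.57 -1.2 ]
-195,-35.5,190,0 travel [0.135, -0.0657, 0.0995] dr [0.0, -0.0, -0.0] d 0.18
-195,-35.5,120,0 travel [0.1349, -0.0657, 0.1695] dr [0.0, -0.0, -0.0] d 0.226
```

Call:
arm_command(
  fingers=[-1, -1, -1, -1, -1, -1, -1, -1],
  travel=[
    [0.135, -0.0657, 0.0995],
    [0.135, -0.0657, 0.0995],
    [0.135, -0.0657, 0.0995],
    [0.135, -0.0657, 0.0995],
    [0.135, -0.0657, 0.0995],
    [0.135, -0.0657, 0.12],
    [0.135, -0.0657, 0.1495],
    [0.135, -0.0657, 0.1495],
  ],
  dr=[
    [0, 0, 0],
    [0, 0, 0],
    [0, 0, 0],
    [0, 0, 0],
    [0, 0, 0],
    [0, 0, 0],
    [0, 0, 0],
    [0, 0, 0],
  ],
)

```text
time: 10.48
tool_pos: [0.4033, 0.2127, 0.1367]
tool_rot: [-3.14, -0.007, 3.118]
contact_force: [-1.3, -0.8, -0.1]
opening: 0.0916
grip_force: 0.0
```

```bash
python3 mv.py -195,-35.5,37,0; python3 - <<'E'
from h import *
from cell import *
c=read_camera("side");t=read_camera("top");Q=cloud(c);b=Q[285:340,258:292].reshape(-1,3);k=(b[:,2]>.088)&(b[:,2]<.11)&(b[:,0]<.5);print("side cap",b[k].mean(0),k.sum())
cv2.imwrite("pics/a3.png",np.hstack([cv2.resize(c["color"][120:360,180:480],(400,320)),cv2.resize(t["color"][60:360,230:530],(380,380))[:320]]))
E
```

```text
t 10.48 box [-198.4  -36.5  136.7] tilt -0.4 F [-1.3 -0.8 -0.1] open 0.0916 q [ 0.32  0.3   1.8   0.    1.05 -1.23]
-195,-35.5,37,0 travel [-0.0041, 0.0012, 0.0997] dr [-0.1, -0.4, -0.0] d 0.1
side cap [0.40745185 0.21363101 0.09286563] 107
```

View pics/a3.png

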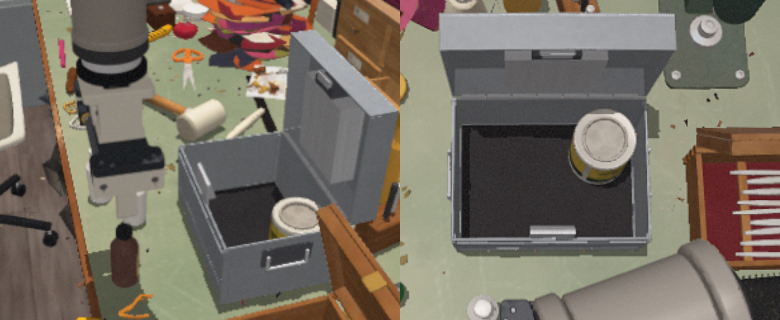

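The lid stands upright and open, with the tin at the box's right rear (600,145 in the right half). The open fingers are straddling above the brown bottle's cap (122,232 in the left half). Descending to grasp it.

Call:
arm_command(
  fingers=[-1, -1, -1, -1, 0.5, 0.5, 0.5, 0.5],
  squeeze=12,
  travel=[
    [-0.0005, 0.0005, 0.035],
    [-0.0005, 0.0005, 0.07],
    [-0.0005, 0.0005, 0.103],
    [-0.0005, 0.0005, 0.103],
    [-0.0005, 0.0005, 0.103],
    [-0.0005, 0.0005, 0.103],
    [-0.0005, 0.0005, 0.103],
    [-0.0005, 0.0005, 0.103],
  ],
  dr=[
    [0, 0, 0],
    [0, 0, 0],
    [0, 0, 0],
    [0, 0, 0],
    [0, 0, 0],
    [0, 0, 0],
    [0, 0, 0],
    [0, 0, 0],
  ],
)

```text
time: 11.25
tool_pos: [0.4088, 0.2147, 0.0397]
tool_rot: [3.14, 0.003, 3.118]
contact_force: [0.2, -0.7, -0.7]
opening: 0.0696
grip_force: 0.0
```

```bash
python3 mv.py -195,-35.5,37,0
```

```text
t 11.25 box [-193.   -34.4   39.7] tilt 0.2 F [ 0.2 -0.7 -0.7] open 0.0696 q [ 0.32  0.44  1.91  0.    0.78 -1.23]
-195,-35.5,37,0 travel [0.002, -0.0011, 0.0027] dr [0.1, 0.2, -0.0] d 0.004
```

Call:
arm_command(
  fingers=[0.5, 0.5, 0.5, 0.5, 0.5, 0.5, 0.5, 0.5],
  squeeze=12,
  travel=[
    [0.0015, -0.001, 0.0027],
    [0.0015, -0.001, 0.0027],
    [0.0015, -0.001, 0.0027],
    [0.0015, -0.001, 0.0027],
    [0.0015, -0.001, 0.0027],
    [0.0015, -0.001, 0.0027],
    [0.0015, -0.001, 0.0027],
    [0.0015, -0.001, 0.0027],
  ],
  dr=[
    [0, 0, 0],
    [0, 0, 0],
    [0, 0, 0],
    [0, 0, 0],
    [0, 0, 0],
    [0, 0, 0],
    [0, 0, 0],
    [0, 0, 0],
  ],
)

```text
time: 11.92
tool_pos: [0.4059, 0.2132, 0.035]
tool_rot: [3.141, -0.001, 3.118]
contact_force: [-0.5, -0.3, 2.0]
opening: 0.0365
grip_force: 12.0
```

```bash
python3 mv.py -194.7,-35.5,37,0
```

```text
t 11.92 box [-195.9  -36.    35. ] tilt -0.0 F [-0.5 -0.3  2. ] open 0.0365 q [ 0.32  0.45  1.92  0.    0.77 -1.23]
-194.7,-35.5,37,0 travel [-0.0012, 0.0005, -0.002] dr [0.0, -0.0, -0.1] d 0.002
```

Call:
arm_command(
  fingers=[0, 0, 0, 0.5, 0.5, 0.5, 0.5, 0.5],
  squeeze=12,
  travel=[
    [0, 0, 0],
    [0, 0, 0],
    [0, 0, -0.004],
    [0, 0, -0.004],
    [0, 0, -0.004],
    [0, 0, -0.004],
    [0, 0, -0.004],
    [0, 0, -0.004],
  ],
  dr=[
    [0, 0, 0],
    [0, 0, 0],
    [0, 0, 0],
    [0, 0, 0],
    [0, 0, 0],
    [0, 0, 0],
    [0, 0, 0],
    [0, 0, 0],
  ],
)

```text
time: 12.58
tool_pos: [0.4059, 0.2133, 0.039]
tool_rot: [3.141, -0.001, 3.118]
contact_force: [0.7, 1.0, 0.6]
opening: 0.0352
grip_force: 11.7
```

```bash
python3 mv.py -194.7,-35.5,37,0
```

```text
t 12.58 box [-195.8  -35.9   39. ] tilt -0.0 F [0.7 1.  0.6] open 0.0352 q [ 0.32  0.44  1.91  0.    0.78 -1.23]
-194.7,-35.5,37,0 travel [-0.0011, 0.0004, 0.002] dr [0.0, -0.0, -0.1] d 0.002
```

Call:
arm_command(
  fingers=[0.5, 0.5, 0.5, 0.5, 0.5, 0.5, 0.5, 0.5],
  squeeze=14,
  travel=[
    [0, 0, -0.01],
    [0, 0, -0.03],
    [0, 0, -0.055],
    [0, 0, -0.08],
    [0, 0, -0.105],
    [0, 0, -0.13],
    [0, 0, -0.155],
    [0, 0, -0.175],
  ],
  dr=[
    [0, 0, 0],
    [0, 0, 0],
    [0, 0, 0],
    [0, 0, 0],
    [0, 0, 0],
    [0, 0, 0],
    [0, 0, 0],
    [0, 0, 0],
  ],
)

```text
time: 13.25
tool_pos: [0.4059, 0.213, 0.2156]
tool_rot: [3.141, 0.0, 3.118]
contact_force: [0.2, 0.2, -0.1]
opening: 0.0356
grip_force: 13.3
```

```bash
python3 mv.py -5,45,214,0
```

```text
t 13.25 box [-195.8  -36.2  215.6] tilt 0.0 F [ 0.2  0.2 -0.1] open 0.0356 q [ 0.32  0.21  1.68  0.    1.25 -1.23]
-5,45,214,0 travel [-0.1908, 0.0814, 0.0017] dr [0.1, 0.0, -0.1] d 0.207
```

Call:
arm_command(
  fingers=[0.5, 0.5, 0.5, 0.5, 0.5, 0.5, 0.5, 0.5],
  travel=[
    [-0.015, 0.0065, 0],
    [-0.045, 0.019, 0],
    [-0.08, 0.034, 0],
    [-0.115, 0.049, 0],
    [-0.15, 0.064, 0],
    [-0.175, 0.075, 0],
    [-0.1908, 0.0814, 0],
    [-0.1908, 0.0814, 0],
  ],
  dr=[
    [0, 0, 0],
    [0, 0, 0],
    [0, 0, 0],
    [0, 0, 0],
    [0, 0, 0],
    [0, 0, 0],
    [0, 0, 0],
    [0, 0, 0],
  ],
)

```text
time: 13.92
tool_pos: [0.6007, 0.2903, 0.2115]
tool_rot: [3.141, -0.002, 3.117]
contact_force: [0.4, -0.6, -2.2]
opening: 0.0353
grip_force: 13.3
```

```bash
python3 mv.py -5,45,60,0; python3 - <<'E'
from h import *
from cell import *
c=read_camera("side");t=read_camera("top")
cv2.imwrite("pics/a4.png",np.hstack([cv2.resize(c["color"][60:360,180:480],(400,400)),cv2.resize(t["color"][60:360,230:530],(400,400))]))
E
```

```text
t 13.92 box [ -2.9  45.6 211.5] tilt -0.1 F [ 0.4 -0.6 -2.2] open 0.0353 q [ 0.34  0.61  1.06  0.    1.47 -1.21]
-5,45,60,0 travel [0.0018, -0.0006, 0.1515] dr [0.0, -0.1, -0.1] d 0.152
```

View pics/a4.png

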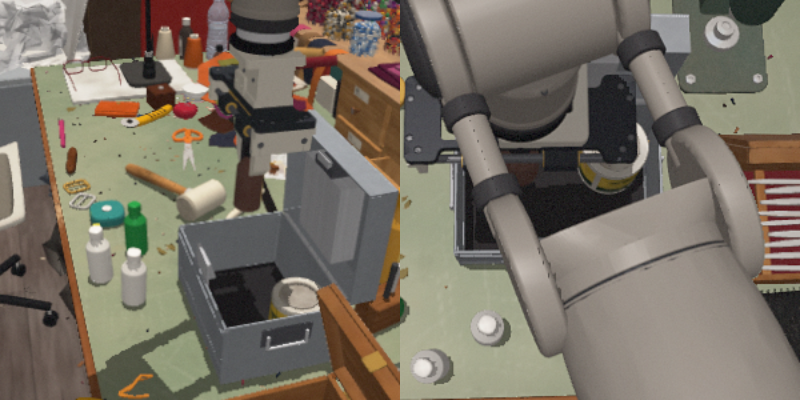

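The bottle hangs upright under the gripper, over the left part of the box (248,190 left half), clear of the lid and tin. Lowering it.

Call:
arm_command(
  fingers=[0.5, 0.5, 0.5, 0.5, 0.5, 0.5, 0.5, 0.5],
  travel=[
    [0.001, 0, 0.02],
    [0.001, 0, 0.045],
    [0.001, 0, 0.07],
    [0.001, 0, 0.095],
    [0.001, 0, 0.12],
    [0.001, 0, 0.14],
    [0.001, 0, 0.155],
    [0.001, 0, 0.155],
  ],
  dr=[
    [0, 0, 0],
    [0, 0, 0],
    [0, 0, 0],
    [0, 0, 0],
    [0, 0, 0],
    [0, 0, 0],
    [0, 0, 0],
    [0, 0, 0],
  ],
)

```text
time: 14.68
tool_pos: [0.5941, 0.2888, 0.0555]
tool_rot: [-3.14, -0.008, 3.118]
contact_force: [-0.9, -0.2, -1.0]
opening: 0.0351
grip_force: 13.3
```

```bash
python3 mv.py -5,45,44,0
```

```text
t 14.68 box [-9.4 43.9 55.5] tilt -0.4 F [-0.9 -0.2 -1. ] open 0.0351 q [ 0.34  0.73  1.29  0.    1.13 -1.21]
-5,45,44,0 travel [-0.0045, 0.0011, 0.0114] dr [-0.1, -0.4, -0.1] d 0.012
```

Call:
arm_command(
  fingers=[0.5, 0.5, 0.5, 0.5, 0.5, 0.5],
  travel=[
    [0, 0, 0],
    [0, 0, 0.003],
    [0, 0, 0.006],
    [0, 0, 0.009],
    [0, 0, 0.009],
    [0, 0, 0.009],
  ],
  dr=[
    [0, 0, 0],
    [0, 0, 0],
    [0, 0, 0],
    [0, 0, 0],
    [0, 0, 0],
    [0, 0, 0],
  ],
)

```text
time: 15.18
tool_pos: [0.5974, 0.29, 0.05]
tool_rot: [3.141, -0.001, 3.118]
contact_force: [-0.5, -0.7, 0.5]
opening: 0.0358
grip_force: 13.3
```

```bash
python3 mv.py -5,45,44,0
```

```text
t 15.18 box [-6.1 45.2 50. ] tilt -0.0 F [-0.5 -0.7  0.5] open 0.0358 q [ 0.34  0.73  1.29  0.    1.12 -1.21]
-5,45,44,0 travel [-0.0011, -0.0002, 0.006] dr [0.0, -0.0, -0.1] d 0.006
```

Call:
arm_command(
  fingers=[0.5, 0.5, 0.5, 0.5, 0.5],
  travel=[
    [0, 0, 0.002],
    [0, 0, 0.004],
    [0, 0, 0.006],
    [0, 0, 0.006],
    [0, 0, 0.006],
  ],
  dr=[
    [0, 0, 0],
    [0, 0, 0],
    [0, 0, 0],
    [0, 0, 0],
    [0, 0, 0],
  ],
)

```text
time: 15.6
tool_pos: [0.5974, 0.29, 0.0436]
tool_rot: [3.141, -0.001, 3.118]
contact_force: [-0.2, -0.5, -1.0]
opening: 0.0351
grip_force: 13.3
```

```bash
python3 mv.py -5,45,44,0
```

```text
t 15.6 box [-6.2 45.2 43.6] tilt -0.1 F [-0.2 -0.5 -1. ] open 0.0351 q [ 0.34  0.74  1.3   0.    1.1  -1.21]
-5,45,44,0 travel [-0.0012, -0.0001, -0.0004] dr [0.0, -0.1, -0.1] d 0.001
```

Call:
arm_command(
  fingers=[0.5, 0.5, 0.5],
  travel=[
    [0, 0, 0.0015],
    [0, 0, 0.0015],
    [0, 0, 0.0015],
  ],
  dr=[
    [0, 0, 0],
    [0, 0, 0],
    [0, 0, 0],
  ],
)

```text
time: 15.85
tool_pos: [0.5981, 0.2902, 0.043]
tool_rot: [3.14, 0.001, 3.118]
contact_force: [0.4, 0.1, 4.5]
opening: 0.0354
grip_force: 14.0
```

Call:
arm_command(
  fingers=[-0.2, -0.2, -0.2, -0.2, -0.2, -0.2, -0.2, -0.2],
  travel=[
    [0, 0, 0],
    [0, 0, 0],
    [0, 0, 0],
    [0, 0, -0.005],
    [0, 0, -0.025],
    [0, 0, -0.055],
    [0, 0, -0.09],
    [0, 0, -0.125],
  ],
  dr=[
    [0, 0, 0],
    [0, 0, 0],
    [0, 0, 0],
    [0, 0, 0],
    [0, 0, 0],
    [0, 0, 0],
    [0, 0, 0],
    [0, 0, 0],
  ],
)

```text
time: 16.52
tool_pos: [0.5969, 0.2897, 0.1682]
tool_rot: [3.142, -0.003, 3.118]
contact_force: [2.0, 0.8, 0.4]
opening: 0.0552
grip_force: 0.0
```

```bash
python3 mv.py -60,0,290,20 -20,-85,330,40 60,-85,310,45 
```

```text
t 16.52 box [ -6.7  44.9 168.2] tilt -0.2 F [2.  0.8 0.4] open 0.0552 q [ 0.34  0.63  1.15  0.    1.36 -1.21]
-60,0,290,20 travel [0.0536, -0.0449, -0.1216] dr [-0.0, -20.2, -0.1] d 0.14
-20,-85,330,40 travel [0.0137, -0.1299, -0.1617] dr [-0.0, -40.2, -0.1] d 0.208
60,-85,310,45 travel [-0.0664, -0.1298, -0.142] dr [-0.0, -45.2, -0.1] d 0.203
```

```bash
python3 mv.py -30,45,250,10 0,-70,330,30 
```

```text
t 16.52 box [ -6.7  44.9 168.2] tilt -0.2 F [2.  0.8 0.4] open 0.0552 q [ 0.34  0.63  1.15  0.    1.36 -1.21]
-30,45,250,10 travel [0.0236, 0.0001, -0.0817] dr [-0.0, -10.2, -0.1] d 0.085
0,-70,330,30 travel [-0.0063, -0.1149, -0.1618] dr [-0.0, -30.2, -0.1] d 0.199
```

Call:
arm_command(
  fingers=[-0.2, -0.2, 1, 1, 1, 1, 1, 1],
  travel=[
    [0.008, 0, -0.04],
    [0.0236, 0, -0.0817],
    [0.018, -0.03, -0.11],
    [0.01, -0.06, -0.135],
    [0, -0.09, -0.155],
    [-0.0063, -0.1149, -0.1618],
    [-0.0063, -0.1149, -0.1618],
    [-0.0063, -0.1149, -0.1618],
  ],
  dr=[
    [0, 0, 0],
    [0, -6, 0],
    [0, -12, 0],
    [0, -18, 0],
    [0, -24, 0],
    [0, -30.2, 0],
    [0, -30.2, 0],
    [0, -30.2, 0],
  ],
)

```text
time: 17.18
tool_pos: [0.5997, 0.1737, 0.3293]
tool_rot: [3.141, 0.525, 3.115]
contact_force: [0.4, 0.7, 0.2]
opening: 0.0197
grip_force: 0.0
```

```bash
python3 mv.py 140,-70,325,30 140,-70,272,30; python3 - <<'E'
from h import *
from cell import *
from scipy.spatial.transform import Rotation as T
B=np.array([.6025,.2447,0]);RB=T.from_euler('z',-.023)
c=read_camera("side");cv2.imwrite("pics/a5.png",cv2.resize(c["color"][60:360,180:480],(600,600)))
Q=RB.inv().apply(cloud(c).reshape(-1,3)-B)*1000
k=(Q[:,0]>-75)&(Q[:,0]<20)&(Q[:,1]>5)&(Q[:,1]<100)&(Q[:,2]>70)&(Q[:,2]<120);print("cap",Q[k].mean(0),k.sum(),Q[k].max(0),Q[k].min(0))
E
```

```text
t 17.18 box [ -1.2 -71.1 329.3] tilt 30.1 F [0.4 0.7 0.2] open 0.0197 q [ 0.23  0.18  1.53 -0.16  0.93 -1.26]
140,-70,325,30 travel [-0.12, 0.0014, 0.0745] dr [-0.0, 0.1, -0.2] d 0.141
140,-70,272,30 travel [-0.0934, 0.0014, 0.1204] dr [-0.0, 0.1, -0.2] d 0.152
cap [-7.43538134 41.75734315 83.85728418] 209 [10.85329518 57.49371493 99.28682641] [-21.20594908  30.4731275   70.15103666]
```

View pics/a5.png

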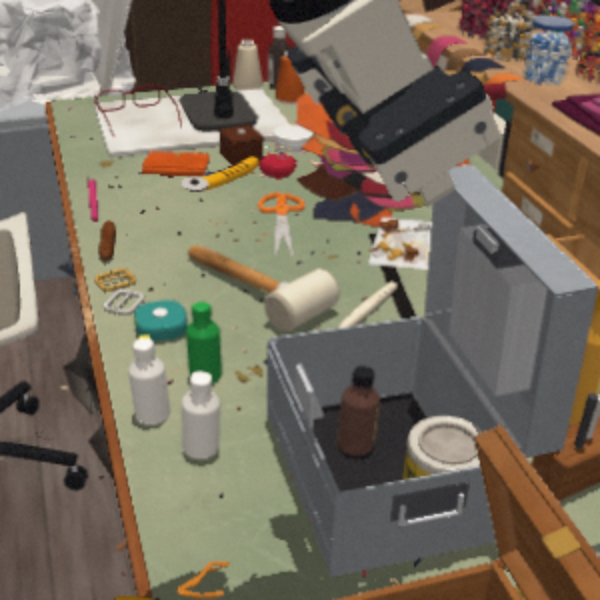

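The bottle stands upright on the floor left of the tin (360,415); its cap top measures about 100 mm, as expected. Now I'll reach over the lid's edge.

Call:
arm_command(
  fingers=[1, 1, 1, 1, 1, 1, 1, 1],
  travel=[
    [-0.03, 0, 0.0185],
    [-0.06, 0, 0.037],
    [-0.09, 0, 0.056],
    [-0.12, 0.0014, 0.0745],
    [-0.12, 0.0014, 0.0745],
    [-0.107, 0.0014, 0.098],
    [-0.0934, 0.0014, 0.1204],
    [-0.0934, 0.0014, 0.1204],
  ],
  dr=[
    [0, 0, 0],
    [0, 0, 0],
    [0, 0, 0],
    [0, 0, 0],
    [0, 0, 0],
    [0, 0, 0],
    [0, 0, 0],
    [0, 0, 0],
  ],
)

```text
time: 17.9
tool_pos: [0.7405, 0.1735, 0.2634]
tool_rot: [-3.14, 0.513, 3.119]
contact_force: [-0.9, -0.6, -0.8]
opening: 0.0002
grip_force: 0.0
```

```bash
cat > back.py <<'E'
import numpy as np
def bk(al,th,s):
    a=np.radians(al);t=np.radians(th)
    b=np.array([85-170*np.cos(a)+38*np.sin(a),104+170*np.sin(a)+38*np.cos(a)])
    n=np.array([np.cos(t),np.sin(t)]);d=np.array([np.sin(t),-np.cos(t)])
    return b+s*d+9.5*n
for al in (87.7,80,70,60,50,40,30,20,10,0): print(al,[bk(al,th,12).round(0).tolist() for th in (30,20,10,0)])
E
python3 back.py; python3 mv.py 125,-70,272,30 105,-70,275,30
```

```text
87.7 [[130.0, 270.0], [129.0, 267.0], [128.0, 265.0], [126.0, 263.0]]
80 [[107.0, 272.0], [106.0, 270.0], [104.0, 268.0], [102.0, 266.0]]
70 [[77.0, 271.0], [76.0, 269.0], [74.0, 267.0], [72.0, 265.0]]
60 [[47.0, 265.0], [46.0, 262.0], [44.0, 260.0], [42.0, 258.0]]
50 [[19.0, 253.0], [18.0, 251.0], [16.0, 248.0], [14.0, 247.0]]
40 [[-7.0, 237.0], [-8.0, 234.0], [-9.0, 232.0], [-11.0, 230.0]]
30 [[-29.0, 216.0], [-30.0, 214.0], [-32.0, 212.0], [-34.0, 210.0]]
20 [[-48.0, 192.0], [-49.0, 190.0], [-50.0, 188.0], [-52.0, 186.0]]
10 [[-62.0, 165.0], [-63.0, 163.0], [-64.0, 161.0], [-66.0, 159.0]]
0 [[-71.0, 136.0], [-72.0, 134.0], [-74.0, 132.0], [-76.0, 130.0]]
t 17.9 box [139.6 -68.  263.4] tilt 29.4 F [-0.9 -0.6 -0.8] open 0.0002 q [ 0.17  0.47  1.28 -0.12  0.89 -1.32]
125,-70,272,30 travel [0.0084, -0.002, -0.0147] dr [-0.1, -0.6, 0.0] d 0.017
105,-70,275,30 travel [0.0244, -0.0021, -0.0271] dr [-0.1, -0.6, 0.0] d 0.037
```

Call:
arm_command(
  fingers=[1, 1, 1, 1, 1, 1, 1, 1],
  travel=[
    [0.008, 0, -0.004],
    [0.0161, 0, -0.0081],
    [0.0308, 0, -0.0166],
    [0.0445, 0, -0.023],
    [0.0578, 0, -0.0299],
    [0.0716, 0, -0.034],
    [0.0855, 0, -0.0378],
    [0.0855, 0, -0.0378],
  ],
  dr=[
    [0, 0, 0],
    [0, 0, 0],
    [0, 0, 0],
    [0, 0, 0],
    [0, 0, 0],
    [0, 0, 0],
    [0, 0, 0],
    [0, 0, 0],
  ],
)

```text
time: 18.57
tool_pos: [0.6482, 0.1762, 0.2625]
tool_rot: [3.141, 0.525, 3.118]
contact_force: [0.2, 0.4, 0.6]
opening: 0.0006
grip_force: 0.0
```

```bash
python3 lid.py; python3 mv.py 19,-70,252,30 -8,-70,236,30
```

```text
top -112 lid deg 83 390 1286
top 75 lid deg 83 429 1304
side -112 lid deg 76 115 892
side 75 lid deg 50 3 12
t 18.67 box [ 49.6 -67.7 263.2] tilt 30.3 F [ 0.2 -0.3  0.3] open 0.0006 q [ 0.21  0.31  1.54 -0.16  0.78 -1.25]
19,-70,252,30 travel [0.0321, -0.0023, -0.0057] dr [0.1, 0.3, -0.0] d 0.033
-8,-70,236,30 travel [0.0634, -0.0024, -0.0055] dr [0.1, 0.3, -0.0] d 0.064
```

```bash
cat > edge.py <<'E'
from h import *
from cell import *
from scipy.spatial.transform import Rotation as T
B=np.array([.6025,.2447,0]);RB=T.from_euler('z',-.023)
c=read_camera("top");Q=RB.inv().apply(cloud(c).reshape(-1,3)-B)*1000
k=(Q[:,1]>20)&(Q[:,1]<110)&(Q[:,0]>-90)&(Q[:,0]<150)&(Q[:,2]>110)&(Q[:,2]<320);P=Q[k]
for x in range(-90,150,10):
    j=abs(P[:,0]-x)<5
    if j.sum()>10: print(x,j.sum(),np.percentile(P[j,2],[5,50,95]).round(0))
E
python3 edge.py
```

```text
-80 25 [118. 133. 135.]
80 1169 [139. 241. 275.]
90 653 [242. 274. 276.]
100 573 [272. 275. 277.]
110 585 [273. 275. 277.]
120 620 [112. 145. 275.]
```

The fingers rode over the edge and the lid is still at about 88°. I'll hook deeper with less tilt.

```bash
python3 mv.py 60,-70,315,22 142,-70,312,15 143,-70,250,15
```

```text
t 18.72 box [ 49.9 -67.9 263. ] tilt 30.3 F [-0.8 -0.3  0.8] open 0.0002 q [ 0.21  0.31  1.54 -0.16  0.78 -1.25]
60,-70,315,22 travel [-0.0349, -0.002, -0.0398] dr [0.0, 8.3, -0.1] d 0.053
142,-70,312,15 travel [-0.1042, -0.002, 0.0041] dr [0.1, 15.3, -0.1] d 0.104
143,-70,250,15 travel [-0.0738, -0.0021, 0.0582] dr [0.1, 15.3, -0.1] d 0.094
```

Call:
arm_command(
  fingers=[1, 1, 1, 1, 1, 1, 1, 1],
  travel=[
    [-0.0175, -0.001, -0.02],
    [-0.0349, -0.002, -0.0398],
    [-0.0349, -0.002, -0.0398],
    [-0.06, -0.002, -0.025],
    [-0.083, -0.002, -0.01],
    [-0.1042, -0.002, 0.0041],
    [-0.1042, -0.002, 0.0041],
    [-0.1042, -0.002, 0.0041],
  ],
  dr=[
    [0, 4, 0],
    [0, 8.3, 0],
    [0, 8.3, 0],
    [0, 11, 0],
    [0, 13, 0],
    [0, 15.3, 0],
    [0, 15.3, 0],
    [0, 15.3, 0],
  ],
)

```text
time: 19.38
tool_pos: [0.7439, 0.1702, 0.3067]
tool_rot: [3.141, 0.256, 3.116]
contact_force: [0.1, -0.1, -1.0]
opening: 0.0005
grip_force: 0.0
```

```bash
python3 mv.py 143,-70,250,15
```

```text
t 19.38 box [143.1 -71.2 306.7] tilt 14.7 F [ 0.1 -0.1 -1. ] open 0.0005 q [ 0.14  0.62  0.83 -0.04  1.44 -1.4 ]
143,-70,250,15 travel [0.0145, 0.0012, 0.0549] dr [-0.0, -0.3, -0.1] d 0.057
```

Call:
arm_command(
  fingers=[1, 1, 1, 1, 1, 1, 1, 1],
  travel=[
    [0.005, 0, 0.02],
    [0.01, 0, 0.04],
    [0.0156, 0, 0.058],
    [0.0156, 0, 0.058],
    [0.0156, 0, 0.058],
    [0.0276, 0, 0.055],
    [0.0397, 0, 0.0515],
    [0.0397, 0, 0.0515],
  ],
  dr=[
    [0, 0, 0],
    [0, 0, 0],
    [0, 0, 0],
    [0, 0, 0],
    [0, 0, 0],
    [0, 0, 0],
    [0, 0, 0],
    [0, 0, 0],
  ],
)

```text
time: 20.05
tool_pos: [0.7163, 0.1719, 0.2546]
tool_rot: [3.14, 0.265, 3.118]
contact_force: [-1.6, -0.2, 1.0]
opening: 0.0004
grip_force: 0.0
```

```bash
python3 mv.py 95,-70,255,15;python3 edge.py
```

```text
t 20.05 box [115.4 -70.2 254.6] tilt 15.2 F [-1.6 -0.2  1. ] open 0.0004 q [ 0.15  0.56  1.07 -0.05  1.25 -1.39]
95,-70,255,15 travel [0.0196, 0.0002, -0.0057] dr [0.1, 0.2, -0.1] d 0.02
-80 25 [119. 133. 135.]
60 485 [236. 272. 275.]
70 842 [187. 273. 276.]
80 728 [140. 275. 277.]
90 629 [273. 277. 279.]
100 178 [110. 275. 279.]
110 166 [110. 112. 114.]
120 41 [110. 111. 114.]
```

Call:
arm_command(
  fingers=[1, 1, 1, 1, 1, 1, 1, 1],
  travel=[
    [0.0175, 0, -0.005],
    [0.0352, 0, -0.0115],
    [0.048, 0, -0.012],
    [0.0609, 0, -0.0123],
    [0.074, 0, -0.011],
    [0.0874, 0, -0.0101],
    [0.1, 0, -0.006],
    [0.1133, 0, -0.0025],
  ],
  dr=[
    [0, 0, 0],
    [0, 0, 0],
    [0, 0, 0],
    [0, 0, 0],
    [0, 0, 0],
    [0, 0, 0],
    [0, 0, 0],
    [0, 0, 0],
  ],
)

```text
time: 20.77
tool_pos: [0.6077, 0.1743, 0.2262]
tool_rot: [3.14, 0.264, 3.117]
contact_force: [1.7, 0.1, 0.6]
opening: 0.0003
grip_force: 1.0
```

```bash
python3 mv.py -14,-70,210,12 -31,-70,188,8;python3 lid.py
```

```text
t 20.77 box [  6.8 -70.2 226.2] tilt 15.1 F [1.7 0.1 0.6] open 0.0003 q [ 0.19  0.38  1.44 -0.06  1.06 -1.34]
-14,-70,210,12 travel [0.0243, 0.0002, 0.0102] dr [0.1, 3.1, -0.1] d 0.026
-31,-70,188,8 travel [0.0465, 0.0001, 0.027] dr [0.1, 7.1, -0.1] d 0.054
top -112 lid deg 43 102 102
top 75 lid deg 43 1768 2446
side -112 lid deg 42 447 1671
side 75 lid deg 41 46 241
```

Call:
arm_command(
  fingers=[1, 1, 1, 1, 1, 1],
  travel=[
    [0.012, 0, 0.005],
    [0.0243, 0, 0.0102],
    [0.035, 0, 0.018],
    [0.0465, 0, 0.027],
    [0.056, 0, 0.037],
    [0.056, 0, 0.037],
  ],
  dr=[
    [0, 1.5, 0],
    [0, 3.1, 0],
    [0, 5, 0],
    [0, 7.1, 0],
    [0, 9, 0],
    [0, 9, 0],
  ],
)

```text
time: 21.37
tool_pos: [0.5597, 0.1748, 0.1698]
tool_rot: [-3.141, 0.093, 3.117]
contact_force: [-0.8, -0.2, -0.2]
opening: 0.0006
grip_force: 0.0
```

```bash
python3 lid.py; python3 mv.py -70,0,190,0 -70,0,148,0
```

```text
top -112 lid deg 20 99 128
top 75 lid deg 17 2726 3163
side -112 lid deg 17 1187 2532
side 75 lid deg 17 113 231
t 21.47 box [-39.4 -70.6 172.2] tilt 5.7 F [-0.3 -0.1  0.5] open 0.0004 q [ 0.18  0.43  1.49 -0.02  1.13 -1.35]
-70,0,190,0 travel [0.0288, 0.0706, -0.0208] dr [0.0, 5.7, -0.1] d 0.079
-70,0,148,0 travel [0.033, 0.0706, 0.021] dr [0.0, 5.7, -0.1] d 0.081
```

```bash
python3 mv.py -42,-60,215,0 -55,0,215,0 -57,0,183,0 -66,0,160,0
```

```text
t 21.47 box [-39.4 -70.6 172.2] tilt 5.7 F [-0.3 -0.1  0.5] open 0.0004 q [ 0.18  0.43  1.49 -0.02  1.13 -1.35]
-42,-60,215,0 travel [-0.0016, 0.0106, -0.0429] dr [0.0, 5.7, -0.1] d 0.044
-55,0,215,0 travel [0.0114, 0.0706, -0.0441] dr [0.0, 5.7, -0.1] d 0.084
-57,0,183,0 travel [0.0165, 0.0706, -0.0125] dr [0.0, 5.7, -0.1] d 0.074
-66,0,160,0 travel [0.0278, 0.0706, 0.0095] dr [0.0, 5.7, -0.1] d 0.076
```

Call:
arm_command(
  fingers=[1, 1, 1, 1, 1, 1, 1, 1],
  travel=[
    [-0.0016, 0.0106, -0.0429],
    [0.005, 0.04, -0.044],
    [0.0114, 0.0706, -0.0441],
    [0.0114, 0.0706, -0.0441],
    [0.014, 0.0706, -0.028],
    [0.0165, 0.0706, -0.0125],
    [0.022, 0.0706, -0.002],
    [0.0278, 0.0706, 0.0095],
  ],
  dr=[
    [0, 3, 0],
    [0, 5.7, 0],
    [0, 5.7, 0],
    [0, 5.7, 0],
    [0, 5.7, 0],
    [0, 5.7, 0],
    [0, 5.7, 0],
    [0, 5.7, 0],
  ],
)

```text
time: 22.13
tool_pos: [0.5368, 0.2464, 0.1609]
tool_rot: [3.141, 0.003, 3.118]
contact_force: [-1.1, -0.5, 2.5]
opening: 0.0004
grip_force: 0.8
```

```bash
python3 lid.py; python3 mv.py -69,0,142,0
```

```text
top -112 lid deg 0 0 633
top 75 lid deg 14 1484 2486
side -112 lid deg 12 1294 3238
side 75 lid deg 12 180 403
t 22.23 box [-67.2  -0.2 159.6] tilt -0.1 F [-0.1  0.7  0.2] open 0.0005 q [ 0.3   0.5   1.41 -0.    1.24 -1.25]
-69,0,142,0 travel [0.0017, 0.0002, 0.0176] dr [-0.0, -0.1, -0.0] d 0.018
```

Call:
arm_command(
  fingers=[1, 1, 1, 1, 1],
  travel=[
    [0.001, 0, 0.006],
    [0.001, 0, 0.012],
    [0.001, 0, 0.018],
    [0.001, 0, 0.0215],
    [0.001, 0, 0.0215],
  ],
  dr=[
    [0, 0, 0],
    [0, 0, 0],
    [0, 0, 0],
    [0, 0, 0],
    [0, 0, 0],
  ],
)

```text
time: 22.65
tool_pos: [0.5352, 0.2466, 0.1401]
tool_rot: [3.141, 0.001, 3.118]
contact_force: [-2.1, 0.1, 3.2]
opening: 0.0005
grip_force: 1.4
```

```bash
python3 mv.py;python3 pad.py | grep -E "^(0|6|18|30|48|72) "
```

```text
t 22.65 box [-67.3   0.3 140.1] tilt 0.1 F [-2.1  0.1  3.2] open 0.0005 q [ 0.3   0.51  1.44  0.    1.19 -1.25]
0 mid 0 pad 0 lid side (np.int64(76), 152.1)
6 mid 0 pad 0 lid side (np.int64(72), 151.2)
18 mid 0 pad 0 lid side (np.int64(70), 149.9)
30 mid 0 pad 0 lid side (np.int64(69), 149.1)
48 mid 0 pad 0 lid side (np.int64(69), 146.6)
72 mid 0 pad 0 lid side (np.int64(82), 143.6)
```

```bash
python3 - <<'E'
from h import *
from cell import *
c=read_camera("side")
cv2.imwrite("pics/a6.png",cv2.resize(c["color"][120:360,240:480],(600,600),interpolation=cv2.INTER_CUBIC))
E
python3 lid.py
```

```text
top -112 lid deg 0 0 550
top 75 lid deg 7 1578 2580
side -112 lid deg 7 1402 3240
side 75 lid deg 6 207 405
```

View pics/a6.png

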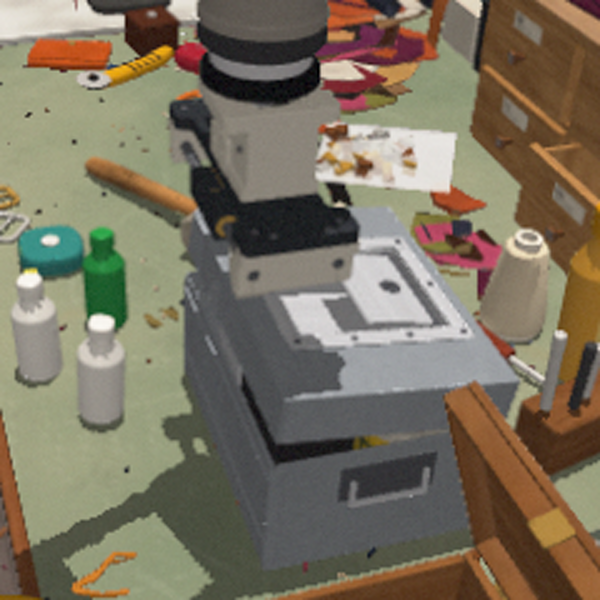

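```bash
python3 - <<'E'
from h import *
from mv import RB,B,rep
rep()
c=pickle.load(open("side0.pkl","rb"))
K=np.array([[c["fx"],0,c["cx"]],[0,c["fy"],c["cy"]],[0,0,1.]])
for p in [(-104,-95,206),(-30,-95,206),(-67,0,140),(-79,-115,163),(-79,115,163),(-46,0,158),(-67,-19,140),(-67,-19,160)]:
    w=RB.apply(np.array(p)/1000)+B
    uv=cv2.projectPoints(w.reshape(1,3),cv2.Rodrigues(c["R"])[0],np.array(c["t"]),K,np.array([c["k1"],0,0,0,0.]))[0].ravel()
    print(p,((uv-[240,120])*2.5).round())
E
```

```text
t 22.85 box [-66.6   0.3 140. ] tilt 0.2 F [-1.4  0.2  2.2] open 0.0003 q [ 0.3   0.51  1.44 -0.    1.19 -1.25]
(-104, -95, 206) [237. 333.]
(-30, -95, 206) [352. 315.]
(-67, 0, 140) [246. 318.]
(-79, -115, 163) [283. 401.]
(-79, 115, 163) [190. 210.]
(-46, 0, 158) [276. 293.]
(-67, -19, 140) [254. 334.]
(-67, -19, 160) [255. 311.]
```

Call:
arm_command(
  fingers=[1, 1, 1, 1, 1],
  travel=[
    [0, 0, -0.015],
    [0, 0, -0.04],
    [0, 0, -0.07],
    [0.03, 0, -0.1],
    [0.07, 0, -0.12],
  ],
  dr=[
    [0, 0, 0],
    [0, 0, 0],
    [0, 0, 0],
    [0, 0, 0],
    [0, 0, 0],
  ],
)

```text
time: 23.27
tool_pos: [0.4709, 0.2479, 0.2598]
tool_rot: [3.14, 0.006, 3.116]
contact_force: [0.0, 0.5, 0.9]
opening: 0.0005
grip_force: 0.0
```

```bash
python3 mv.py; python3 lid.py; python3 pad.py; python3 - <<'E'
from h import *
from cell import *
c=read_camera("top");s=read_camera("side")
cv2.imwrite("pics/a7.png",np.hstack([cv2.resize(s["color"][150:350,270:470],(400,400),interpolation=cv2.INTER_CUBIC),cv2.resize(c["color"][100:300,250:450],(400,400),interpolation=cv2.INTER_CUBIC)]))
E
```

```text
t 23.27 box [-1.317e+02  1.000e-01  2.598e+02] tilt 0.4 F [0.  0.5 0.9] open 0.0005 q [ 0.34  0.31  1.41 -0.    1.41 -1.2 ]
top -112 lid deg 7 485 518
top 75 lid deg 7 1890 2053
side -112 lid deg 7 1396 2112
side 75 lid deg 6 794 883
-90 mid (np.int64(162), 622.0) pad (np.int64(128), 634.4) lid side 0
-84 mid (np.int64(82), 617.3) pad (np.int64(93), 626.8) lid side 0
-78 mid (np.int64(4), 612.8) pad (np.int64(18), 618.3) lid side 0
-72 mid 0 pad 0 lid side 0
-66 mid 0 pad 0 lid side 0
-60 mid 0 pad 0 lid side (np.int64(37), 159.8)
-54 mid 0 pad 0 lid side (np.int64(42), 159.0)
-48 mid 0 pad 0 lid side (np.int64(47), 157.4)
-42 mid 0 pad 0 lid side (np.int64(43), 156.8)
-36 mid 0 pad 0 lid side (np.int64(41), 156.9)
-30 mid 0 pad 0 lid side (np.int64(44), 156.0)
-24 mid 0 pad 0 lid side (np.int64(45), 155.0)
-18 mid 0 pad 0 lid side (np.int64(41), 154.8)
-12 mid 0 pad 0 lid side (np.int64(77), 153.7)
-6 mid 0 pad 0 lid side (np.int64(88), 152.7)
0 mid 0 pad 0 lid side (np.int64(88), 152.1)
6 mid (np.int64(41), 154.4) pad 0 lid side (np.int64(89), 151.9)
12 mid (np.int64(108), 153.8) p
[... 469 characters left out ...]
2), 147.1) pad (np.int64(25), 146.3) lid side (np.int64(80), 146.2)
54 mid (np.int64(156), 145.4) pad (np.int64(25), 145.8) lid side (np.int64(81), 145.9)
60 mid (np.int64(123), 144.5) pad (np.int64(21), 144.5) lid side (np.int64(83), 145.2)
66 mid (np.int64(232), 140.6) pad (np.int64(39), 140.2) lid side (np.int64(79), 144.8)
72 mid (np.int64(160), 145.5) pad (np.int64(29), 145.6) lid side (np.int64(79), 143.7)
78 mid (np.int64(155), 144.7) pad (np.int64(21), 144.7) lid side (np.int64(82), 143.1)
84 mid (np.int64(156), 142.7) pad (np.int64(25), 141.7) lid side (np.int64(79), 142.3)
90 mid (np.int64(72), 141.7) pad (np.int64(9), 140.6) lid side (np.int64(39), 141.7)
96 mid 0 pad 0 lid side 0
```

View pics/a7.png

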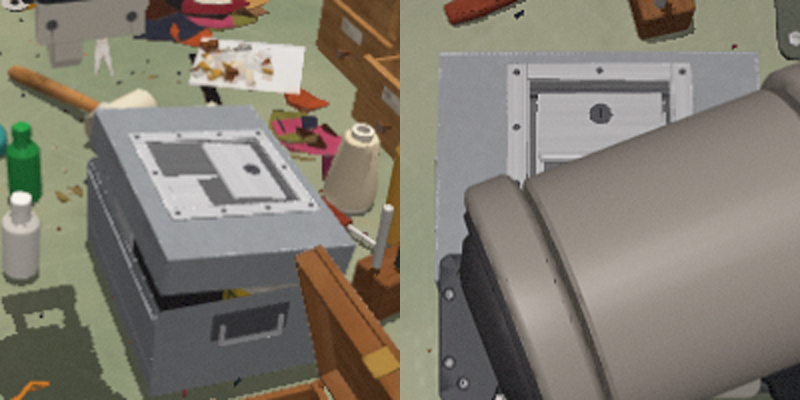

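The lid is at 7° with its edge at 163 mm, intact and about 20 mm above the reported TCP. So the closed fingertips effectively end short of the TCP, and I just need to press lower, guided by force.

```bash
python3 mv.py -68,0,190,0 -68,0,150,0 -68,0,136,0
```

```text
t 23.52 box [-1.333e+02  2.000e-01  2.578e+02] tilt 0.2 F [ 0.8 -0.  -0.7] open 0.0006 q [ 0.34  0.32  1.42 -0.    1.41 -1.2 ]
-68,0,190,0 travel [-0.065, -0.0002, 0.068] dr [0.0, 0.2, -0.1] d 0.094
-68,0,150,0 travel [-0.0649, -0.0002, 0.108] dr [0.0, 0.2, -0.1] d 0.126
-68,0,136,0 travel [-0.0648, -0.0002, 0.122] dr [0.0, 0.2, -0.1] d 0.138
```

Call:
arm_command(
  fingers=[1, 1, 1, 1, 1, 1, 1, 1],
  travel=[
    [-0.03, 0, 0.025],
    [-0.06, 0, 0.05],
    [-0.065, 0, 0.068],
    [-0.065, 0, 0.085],
    [-0.065, 0, 0.1],
    [-0.065, 0, 0.11],
    [-0.065, 0, 0.12],
    [-0.065, 0, 0.12],
  ],
  dr=[
    [0, 0, 0],
    [0, 0, 0],
    [0, 0, 0],
    [0, 0, 0],
    [0, 0, 0],
    [0, 0, 0],
    [0, 0, 0],
    [0, 0, 0],
  ],
)

```text
time: 24.18
tool_pos: [0.5331, 0.246, 0.1359]
tool_rot: [-3.141, -0.002, 3.117]
contact_force: [0.3, -0.6, -1.1]
opening: 0.0005
grip_force: 0.0
```

```bash
python3 mv.py;python3 lid.py
```

```text
t 24.18 box [-69.4  -0.3 135.9] tilt -0.1 F [ 0.3 -0.6 -1.1] open 0.0005 q [ 0.3   0.52  1.45 -0.    1.18 -1.24]
top -112 lid deg 4 4 532
top 75 lid deg 5 1674 2615
side -112 lid deg 5 1431 3199
side 75 lid deg 4 227 410
```

Call:
arm_command(
  fingers=[1, 1, 1, 1, 1],
  travel=[
    [0, 0, 0.003],
    [0, 0, 0.006],
    [0, 0, 0.009],
    [0, 0, 0.012],
    [0, 0, 0.012],
  ],
  dr=[
    [0, 0, 0],
    [0, 0, 0],
    [0, 0, 0],
    [0, 0, 0],
    [0, 0, 0],
  ],
)

```text
time: 24.7
tool_pos: [0.5334, 0.2467, 0.1267]
tool_rot: [3.141, 0.002, 3.118]
contact_force: [-4.3, -0.5, 4.6]
opening: 0.0004
grip_force: 2.7
```

```bash
python3 mv.py;python3 pad.py | grep -E "^(-60|-30|0|6|18|30|48|72) "
```

```text
t 24.7 box [-69.2   0.4 126.7] tilt 0.1 F [-4.3 -0.5  4.6] open 0.0004 q [ 0.3   0.52  1.46  0.    1.16 -1.24]
-60 mid (np.int64(511), 507.5) pad (np.int64(74), 508.5) lid side (np.int64(82), 255.9)
-30 mid (np.int64(151), 491.9) pad (np.int64(95), 502.5) lid side (np.int64(28), 146.2)
0 mid 0 pad 0 lid side (np.int64(71), 144.6)
6 mid 0 pad 0 lid side (np.int64(69), 144.7)
18 mid 0 pad 0 lid side (np.int64(69), 144.3)
30 mid 0 pad 0 lid side (np.int64(79), 144.0)
48 mid 0 pad 0 lid side (np.int64(70), 143.5)
72 mid (np.int64(48), 144.1) pad 0 lid side (np.int64(84), 142.2)
```

Call:
arm_command(
  fingers=[1, 1, 1, 1, 1, 1],
  travel=[
    [0, 0, 0.002],
    [0, 0, 0.004],
    [0, 0, 0.006],
    [0, 0, 0.008],
    [0, 0, 0.008],
    [0, 0, 0.008],
  ],
  dr=[
    [0, 0, 0],
    [0, 0, 0],
    [0, 0, 0],
    [0, 0, 0],
    [0, 0, 0],
    [0, 0, 0],
  ],
)

```text
time: 25.25
tool_pos: [0.5347, 0.2467, 0.1205]
tool_rot: [3.14, 0.005, 3.118]
contact_force: [-5.8, -1.3, 16.6]
opening: 0.0006
grip_force: 8.2
```

```bash
python3 mv.py;python3 pad.py | grep -E "^(-60|-30|0|6|18|30|48|72) "
```

```text
t 25.25 box [-67.8   0.4 120.5] tilt 0.3 F [-5.8 -1.3 16.6] open 0.0006 q [ 0.3   0.53  1.47 -0.    1.14 -1.24]
-60 mid (np.int64(484), 501.3) pad (np.int64(78), 502.5) lid side (np.int64(83), 249.7)
-30 mid (np.int64(148), 486.2) pad (np.int64(89), 496.2) lid side (np.int64(25), 141.8)
0 mid 0 pad 0 lid side (np.int64(73), 141.9)
6 mid 0 pad 0 lid side (np.int64(71), 142.0)
18 mid 0 pad 0 lid side (np.int64(76), 141.8)
30 mid 0 pad 0 lid side (np.int64(82), 141.9)
48 mid 0 pad 0 lid side (np.int64(81), 141.9)
72 mid (np.int64(70), 143.4) pad 0 lid side (np.int64(82), 141.8)
```

Call:
arm_command(
  fingers=[1, 1, 1, 1, 1, 1, 1, 1],
  travel=[
    [0, 0, 0.002],
    [0, 0, 0.003],
    [0, 0, 0.003],
    [0, 0, -0.01],
    [0, 0, -0.045],
    [0, 0, -0.08],
    [0.04, 0.02, -0.1],
    [0.08, 0.06, -0.12],
  ],
  dr=[
    [0, 0, 0],
    [0, 0, 0],
    [0, 0, 0],
    [0, 0, 0],
    [0, 0, 0],
    [0, 0, 0],
    [0, 0, 0],
    [0, 0, 0],
  ],
)

```text
time: 25.97
tool_pos: [0.4733, 0.2906, 0.2312]
tool_rot: [3.14, 0.006, 3.114]
contact_force: [0.9, 1.6, -0.0]
opening: 0.0003
grip_force: 0.0
```

Call:
arm_command(
  fingers=[1, 1, 1, 1, 1, 1, 1, 1],
  travel=[
    [0.03, 0.03, 0],
    [0.05, 0.06, 0],
    [0.06, 0.09, 0],
    [0.07, 0.12, 0],
    [0.08, 0.15, 0],
    [0.09, 0.18, 0],
    [0.1, 0.2, 0],
    [0.1, 0.2, 0],
  ],
  dr=[
    [0, 0, 0],
    [0, 0, 0],
    [0, 0, 0],
    [0, 0, 0],
    [0, 0, 0],
    [0, 0, 0],
    [0, 0, 0],
    [0, 0, 0],
  ],
)

```text
time: 26.63
tool_pos: [0.3751, 0.4977, 0.2282]
tool_rot: [3.14, 0.002, 3.122]
contact_force: [-0.7, -0.6, 0.5]
opening: 0.0003
grip_force: 0.0
```

```bash
python3 mv.py;python3 pad.py; python3 - <<'E'
from h import *
from cell import *
c=read_camera("top");s=read_camera("side")
cv2.imwrite("pics/a8.png",np.hstack([cv2.resize(s["color"][130:380,200:450],(400,400)),cv2.resize(c["color"][100:360,190:450],(400,400))]))
E
```

```text
t 26.63 box [-233.1  247.7  228.2] tilt 0.1 F [-0.7 -0.6  0.5] open 0.0003 q [ 0.8   0.51  1.19 -0.    1.43 -0.75]
-90 mid (np.int64(41), 92.4) pad (np.int64(7), 91.9) lid side (np.int64(19), 93.4)
-84 mid (np.int64(376), 131.0) pad (np.int64(64), 128.9) lid side (np.int64(172), 133.6)
-78 mid (np.int64(173), 142.0) pad (np.int64(28), 142.0) lid side (np.int64(105), 142.1)
-72 mid (np.int64(177), 142.2) pad (np.int64(31), 142.0) lid side (np.int64(87), 142.0)
-66 mid (np.int64(200), 142.7) pad (np.int64(32), 142.8) lid side (np.int64(88), 142.2)
-60 mid (np.int64(177), 143.7) pad (np.int64(28), 143.2) lid side (np.int64(94), 142.2)
-54 mid (np.int64(127), 143.0) pad (np.int64(21), 143.8) lid side (np.int64(96), 142.1)
-48 mid (np.int64(38), 106.7) pad (np.int64(7), 105.5) lid side (np.int64(91), 141.9)
-42 mid (np.int64(168), 106.0) pad (np.int64(28), 105.8) lid side (np.int64(84), 141.9)
-36 mid (np.int64(163), 106.0) pad (np.int64(28), 105.6) lid side (np.int64(91), 142.0)
-30 mid (np.int64(164), 106.0) pad (np.int64(28), 106.0) lid side (np.int64(84), 142.0)
-24 mid (np.int64(162)
[... 983 characters left out ...]
, 141.1) lid side (np.int64(82), 141.9)
48 mid (np.int64(166), 141.1) pad (np.int64(27), 140.6) lid side (np.int64(81), 141.7)
54 mid (np.int64(154), 141.0) pad (np.int64(27), 140.8) lid side (np.int64(88), 142.2)
60 mid (np.int64(178), 133.5) pad (np.int64(30), 134.3) lid side (np.int64(83), 142.1)
66 mid (np.int64(203), 143.4) pad (np.int64(31), 143.6) lid side (np.int64(82), 142.0)
72 mid (np.int64(158), 143.7) pad (np.int64(28), 144.0) lid side (np.int64(86), 142.1)
78 mid (np.int64(162), 142.1) pad (np.int64(29), 142.2) lid side (np.int64(82), 141.8)
84 mid (np.int64(124), 141.8) pad (np.int64(15), 142.0) lid side (np.int64(63), 141.9)
90 mid 0 pad 0 lid side 0
96 mid 0 pad 0 lid side 0
```

View pics/a8.png

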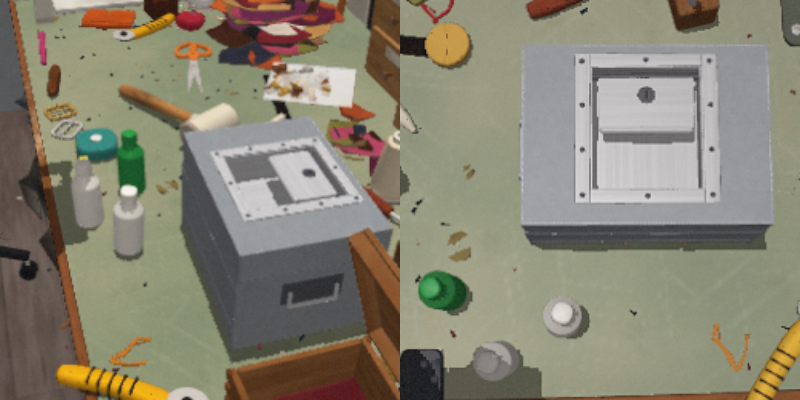

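The lid lies flat at 142 mm all over, and the paddle is flush at 141 mm. The look-alike bottles are untouched and the arm is clear.

```bash
python3 -c "
from cell import *
print(hand_in())"
```

```text
the job is handed in; nothing more can be done
None
```

The brown dye bottle stands upright in the solvents box beside the glue tin, the lid is shut with the paddle flush, and the job is handed in; the paddle slipped off the fingers at about 22°, so I pushed the lid open the rest of the way from under its front rim.

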